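# Check battery packs for swelling in the bench caliper

### The arm

A 7-joint arm with a two-finger parallel gripper is mounted at the origin on the work surface. World frame = base frame: x ahead of the robot, y to its left, z up, the work surface at z = 0. Lengths are in m, angles in rad, forces in N, time in s.
With the tool pointing down it reaches from about 0.425 to 0.95 m from the base axis. Payload 16.7 kg.
Tool frame: the origin (TCP) lies midway between the tips of the shut fingers; the grasp point (between the pads) lies 19 mm behind it; z points along the fingers, y is the line along which they close (so a half turn about z gives the same grasp; the last joint's range is limited). The gripper opens to 94 mm and grips with 3 to 60 N. Pads are 16 mm wide; open, the fingers measure 119 mm over their backs; the gripper's body (75 mm by 177 mm) begins 78 mm behind the grasp point.
Start: joints at [-1.365, 0.426, 0.074, 1.606, -0.034, 1.111, -0.067], TCP at [0.235, 0.633, 0.183] pointing down, gripper open.
Joint ranges: [-2.85, 2.85], [-0.5, 2.14], [-1.23, 1.37], [0.21, 2.46], [-1.02, 4.16], [0.16, 2.05], [-2.73, 2.73]. Speed limits (rad/s): [1.89, 1.89, 2.39, 2.39, 3.01, 3.01, 3.01].

### API

Orientations are given as a unit quaternion [w, x, y, z].
In Python, from plant import robot, snapshot, get_calibration gives the robot as it stands.
- The arm moves only by the tool step_arm, never from a script. Its argument "steps" is a list of rows, each a list of 7 numbers: the shift along the tool's x, y, z in m, then the turn, a rotation vector about the tool's x, y, z in rad, then the opening, from 0 (shut) to 1 (fully open). In form: [[x, y, z, wx, wy, wz, claw], ...]. A call has 1 to 20 rows; each row is the pose to reach, as a shift and turn from the pose commanded when the call began, along the tool's axes at that moment; what a row does not reach only later rows make up. A row lasts 1/10 s, in which the tool goes at most 50 mm and 8.59 degrees, less where a joint would pass 70% of its speed; a pose out of reach is approached as far as the arm can. A call with a gripper value outside its range is refused whole. The fingers move at their own pace and stop on an object; "grip_force" is the grip in N (left out, the last holds). Time passes only in rows, so rows that repeat a pose let the fingers close. It gives the time, the measured TCP pose, the force, the opening and the grip force at its end, in the units of the state.
- robot.state(): the state, without advancing time (a new reading comes with each control period).
- snapshot(name): name is "scene" or "top" or "wrist"; returns the picture (384x512x3 uint8, blue, green, red); there is no depth.
- get_calibration(name): a dict with "mtx" (3x3 intrinsics, pixels), "k1" (the pictures are not rectified: a ray, as slopes to the right and down, at radius r is drawn at 1 + k1 r^2 times it, then the intrinsics apply), "R" (3x3) and "t" (3): a world point X has camera coordinates R X + t. Camera axes: x right, y down, z forward; pixel columns grow to the right and rows downward; lengths in m; the calibration is good to about 2 mm. A picture is of the moment at which its call begins: read the wrist's pose just before it. get_calibration takes no time and is no camera call; for the wrist camera it gives the pose at the moment of the call.
- robot.close_job(): hands the job in; it is judged then, once.
The state is a dict: "t": time; "joint_pos": joint angles; "dq": joint speeds; "joint_torque": joint torques, N m; "tcp_pos": TCP position; "orientation": TCP orientation; "contact_force": force on the tool from outside, world axes, zero at the start; "ft_torque": the same for the moment, N m; "gripper_width": finger opening in m; "gripper_force": force on a finger pad.
Only numpy, scipy, OpenCV 4.12 (cv2) and the standard library are available. Lean on these libraries where they do the work, as an engineer would, in place of code of your own. Each camera call takes 0.05 s, during which the arm holds its last target. There are 200 camera calls.

### The job

Sweep the offcuts off the bed of the bench caliper into its blue catch tray with the brush, never touching them with the gripper. Then gauge the battery packs that are there, teal first, then blue, then yellow: stand each pack square between the jaws and slide the jaw shut by its orange tab, gently, until it presses the pack against the anvil and the force registers; packs under 40 mm go standing on the green mat, a thicker (swollen) one on the red mat. Finish with the jaw backed right off and the brush standing on its round cork mat, and leave the other things on the bench where they are.

Things in the scene. Friction and masses are not known exactly. Their poses are not given: they have to be found in the camera images.
- gauge: bench caliper, fixed (place and yaw vary). Origin: centre of its underside; x away from the robot, y along the jaw travel towards the anvil, z up. Grey bed x -85 to +80, y -130 to +130 mm, top 40 mm up. Behind it a steel rail at x 60 to 80, 70 mm high, with a slide head (x 43 to 93, 102 mm high) that travels with the jaw
- tray (a point): centre of the floor of the blue catch tray, which lies directly in front of the bed: inside 101 mm (gauge x -186 to -85) by 252 mm (y), floor 3 mm up, walls 30 mm high; what is swept off the bed's front edge (gauge x = -85, 40 mm up) drops into it
- anvil: fixed fork at the +y end of the bed, facing -y: two prongs 20 mm wide centred at x = -32 and +32 (44 mm finger gap between), 40 mm deep, 44 to 80 mm over the gauge's underside, joined by a bridge 40 to 55 mm behind the faces. Origin: in the plane of the contact faces (gauge y = +70) at x = 0, at the height of the gauge's underside
- jaw: moving fork, mirror image of the anvil with the same prongs and bridge, facing +y of the gauge; its origin lies in the plane of its contact faces, x = 0, at the height of the gauge's underside; carried by the slide
- carriage (a joint): slide of the moving jaw in m: 0 = backed right off (140 mm between the contact faces), grows to at most 0.125 as the jaw moves towards the anvil; gap between the faces = 0.140 - value. It has 3 N of friction and stays where it is left
- tab (a point): top centre of the orange tab that moves the jaw: an upright block 18 mm along the gauge's y, 30 mm along its x, rising 50 mm from the jaw's top (80 mm over the gauge's underside) to this point (130 mm); 47.5 mm behind the jaw's contact faces; pinch it from above
- pack_teal: standing battery pack, a solid box 110 mm long (its x) and 44 mm tall with two flat copper tabs on top; teal wrap with a black band; 30 mm thick (its y), which is what the gauge measures; 0.2 kg; origin at the centre of its underside. May be absent.
- pack_blue: standing battery pack, a solid box 110 mm long (its x) and 44 mm tall with two flat copper tabs on top; blue wrap with a black band; 37 mm thick (its y), which is what the gauge measures; 0.2 kg; origin at the centre of its underside. May be absent.
- pack_yellow: standing battery pack, a solid box 110 mm long (its x) and 44 mm tall with two flat copper tabs on top; yellow wrap with a black band; 46 mm thick (its y), which is what the gauge measures; 0.2 kg; origin at the centre of its underside. May be absent.
- brush: block brush standing on its bristles: black bristles 100 mm (its x) by 24 mm (its y), 30 mm tall; wooden head 104 x 26 mm up to z 48 mm; wooden grip block 70 mm (x) by 18 mm (y) from z 48 to 92 mm, pinched across y; 0.12 kg; origin at the centre of the underside of the bristles. Starts standing on the cork mat
- brush_mat: round cork mat, fixed, 140 mm across and 3 mm thick, origin at the centre of its underside
- scrap_bracket: grey aluminium L-shaped offcut, 42 x 26 mm, 26 mm high at one end; origin at the centre of its underside; starts lying on the gauge bed between the jaws; 30 g. May be absent.
- scrap_case: red plastic chunk, 44 x 24 x 20 mm; origin at the centre of its underside; starts lying on the gauge bed between the jaws; 30 g. May be absent.
- scrap_block: copper offcut, 38 x 26 x 18 mm; origin at the centre of its underside; starts lying on the gauge bed between the jaws; 30 g. May be absent.
- scrap_frame: white plastic chunk, 44 x 22 x 22 mm; origin at the centre of its underside; starts lying on the gauge bed between the jaws; 30 g. May be absent.
- mat_green: green mat, fixed, 150 mm (x) by 170 mm (y), 3 mm thick, for packs under 40 mm; origin at the centre of its underside; large enough for two packs side by side
- mat_red: red mat, same size, for a swollen pack; origin at the centre of its underside
- multimeter: bystander: yellow multimeter lying, 150 x 80 x 40 mm
- screwdriver: bystander: screwdriver lying on the bench
- tape: bystander: blue roll of tape lying flat, 90 mm across, 20 mm high
- spray: bystander: spray can, 56 mm across, 120 mm tall
- carton: bystander: cardboard box 100 x 140 x 60 mm
- coil: bystander: copper coil, 60 mm across, 25 mm high

How it is judged:
On the way, in this order (a step that is already met when the one before it is completed fails the run):
1. the offcuts are all swept into the catch tray (x of scrap_bracket in the frame of gauge between -0.195 and -0.082 m and y of scrap_bracket in the frame of gauge between -0.13 and 0.13 m and z of each of scrap_bracket, scrap_case, scrap_block, scrap_frame in the frame of gauge below 0.06 m and x of scrap_case in the frame of gauge between -0.195 and -0.082 m and y of scrap_case in the frame of gauge between -0.13 and 0.13 m and x of scrap_block in the frame of gauge between -0.195 and -0.082 m and y of scrap_block in the frame of gauge between -0.13 and 0.13 m and x of scrap_frame in the frame of gauge between -0.195 and -0.082 m and y of scrap_frame in the frame of gauge between -0.13 and 0.13 m), for 0.2 s.
2. the teal pack is pressed square between jaw and anvil (over 2 N on both) (contact force between each of jaw, anvil and pack_teal above 2 N and angle between the x axis of pack_teal and the x axis of gauge, either way round below 0.08 rad), for 0.05 s.
3. the blue pack is pressed square between jaw and anvil (over 2 N on both) (contact force between each of jaw, anvil and pack_blue above 2 N and angle between the x axis of pack_blue and the x axis of gauge, either way round below 0.08 rad), for 0.05 s.
4. the yellow pack is pressed square between jaw and anvil (over 2 N on both) (contact force between each of jaw, anvil and pack_yellow above 2 N and angle between the x axis of pack_yellow and the x axis of gauge, either way round below 0.08 rad), for 0.05 s.
At the end, for the whole second after the job is handed in: Offcuts all in the catch tray; teal and blue packs standing (within 0.15 rad) at rest with their centres over the green mat, the yellow one over the red mat; brush standing on its cork mat within 45 mm of its centre; jaw backed off to within 20 mm of its stop (all of step 1 and x of pack_teal in the frame of mat_green between -0.075 and 0.075 m and y of pack_teal in the frame of mat_green between -0.085 and 0.085 m and z of each of pack_teal, pack_blue in the frame of mat_green below 0.012 m and angle between each of pack_teal, pack_blue, pack_yellow, brush's own z axis and vertical below 0.15 rad and linear speed of each of pack_teal, pack_blue, pack_yellow below 0.02 m/s and x of pack_blue in the frame of mat_green between -0.075 and 0.075 m and y of pack_blue in the frame of mat_green between -0.085 and 0.085 m and x of pack_yellow in the frame of mat_red between -0.075 and 0.075 m and y of pack_yellow in the frame of mat_red between -0.085 and 0.085 m and z of pack_yellow in the frame of mat_red below 0.012 m and horizontal distance between brush and brush_mat below 0.045 m and height (world z) of brush below 0.012 m and value of joint carriage below 0.02 m); the robot touches nothing.
It fails at once if the gripper or arm touches an offcut (contact force between any of the fingers, the arm and scrap_bracket above 0.5 N or contact force between any of the fingers, the arm and scrap_case above 0.5 N or contact force between any of the fingers, the arm and scrap_block above 0.5 N or contact force between any of the fingers, the arm and scrap_frame above 0.5 N).
It fails at once if a pack is squeezed in the caliper with more than 60 N (contact force between jaw and pack_teal above 60 N or contact force between jaw and pack_blue above 60 N or contact force between jaw and pack_yellow above 60 N).
It fails at once if a bystander is moved more than 30 mm (distance of any of multimeter, screwdriver, tape, spray, carton, coil from where it was at the start of the episode above 0.03 m).
Of pack_teal, pack_blue, pack_yellow only 2 to 3 are there at a start; the rules pass over those that are not, and their reading is None.
Of scrap_bracket, scrap_case, scrap_block, scrap_frame only 2 to 4 are there at a start; the rules pass over those that are not, and their reading is None.
At some moment in a run one of pack_teal, pack_blue, pack_yellow may be knocked a few centimetres aside while the robot is not near it.
It also fails if it takes over 210 s, if anything falls off the work surface, if the arm or the gripper's body presses on something with over 40 N, if the wrist force passes 120 N, or if a joint passes its speed limit or range.

## Working session

There is one attempt and no reset: what is moved stays moved. The work goes in short steps, Python scripts to look and compute and a tool call to move; the robot and the scene stay as the last step left them, time stands still between calls to the robot, and variables do not carry over. Pictures are saved under pics/ and viewed, at most 14 in all, crops included, and the job is handed in when it is done.

Besides the shell and the picture viewer there is one more tool, called after "Emit:" as name(argument=value, ...), one argument or row to a line, values as JSON. step_arm: Moves the arm, as the interface text tells. Its arguments: {"type":"object","properties":{"steps":{"type":"array","items":{"type":"array","items":{"type":"number"}}},"grip_force":{"type":"number"}},"required":["steps"]}

```bash
ls; mkdir -p pics
python3 - <<'E'
from plant import robot, snapshot, get_calibration
import cv2
s=robot.state();print(s['t'],s['tcp_pos'],s['orientation'],s['gripper_width'])
for n in('scene','top','wrist'):
    c=get_calibration(n);print(n,c)
    cv2.imwrite(f'pics/{n}0.png',snapshot(n))
a=cv2.imread('pics/scene0.png');b=cv2.imread('pics/top0.png')
E
```

```text
pics
0.0 [0.23499668 0.63227614 0.18258682] [-6.47612678e-05  1.76980997e-01  9.84214056e-01 -6.43623843e-04] 0.09398353096898317
scene {'mtx': array([[366.34234278,   0.        , 254.3219224 ],
       [  0.        , 366.34234278, 190.89324362],
       [  0.        ,   0.        ,   1.        ]]), 'k1': 0.002608143239344188, 'R': array([[ 0.17541311,  0.98449429, -0.00110631],
       [ 0.70749323, -0.12683948, -0.69524462],
       [-0.68460468,  0.12117232, -0.71877235]]), 't': array([-0.05358253, -0.34032505,  1.5362445 ])}
top {'mtx': array([[346.90176998,   0.        , 258.44728129],
       [  0.        , 346.90176998, 191.16160801],
       [  0.        ,   0.        ,   1.        ]]), 'k1': -0.0494771872406269, 'R': array([[-0.00168035, -0.99993615, -0.01117494],
       [-0.99154993,  0.0031156 , -0.1296882 ],
       [ 0.12971473,  0.01086259, -0.99149185]]), 't': array([-0.03971391,  0.5937202 ,  1.19631428])}
wrist {'mtx': array([[276.90720515,   0.        , 255.86882875],
       [  0.        , 276.90720515, 189.31128348],
       [  0.        ,   0.        ,   1.        ]]), 'k1': -0.06859377933553033, 'R': array([[ 0.34804458,  0.93747717, -0.00123522],
       [ 0.91213158, -0.33832997,  0.23140615],
       [ 0.21652007, -0.08166634, -0.97285645]]), 't': array([-0.67431581, -0.02496783,  0.39043844])}
```

Run:
```python
import cv2
for n in('scene','top'):
    a=cv2.imread(f'pics/{n}0.png');cv2.imwrite(f'pics/{n}0b.png',cv2.resize(a,(800,600),interpolation=cv2.INTER_CUBIC))
```

```text
(no output)
```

View pics/top0b.png

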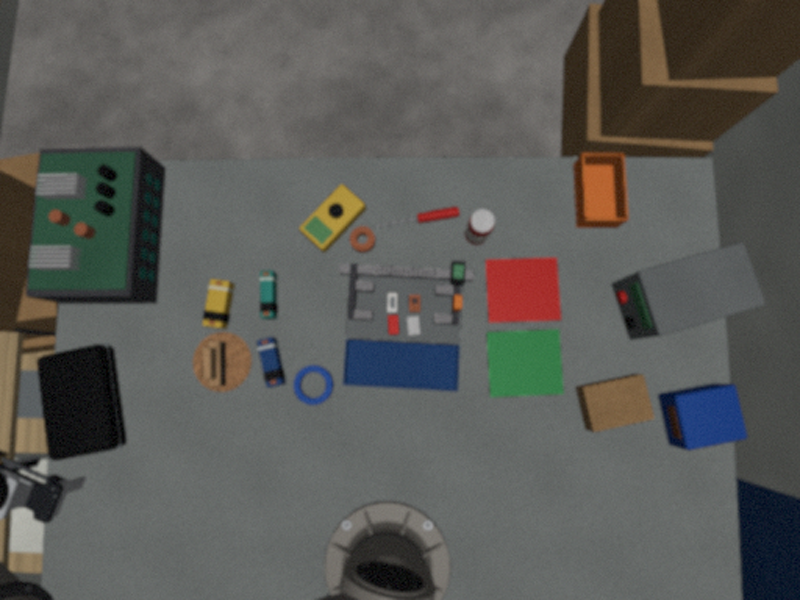

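View pics/scene0b.png

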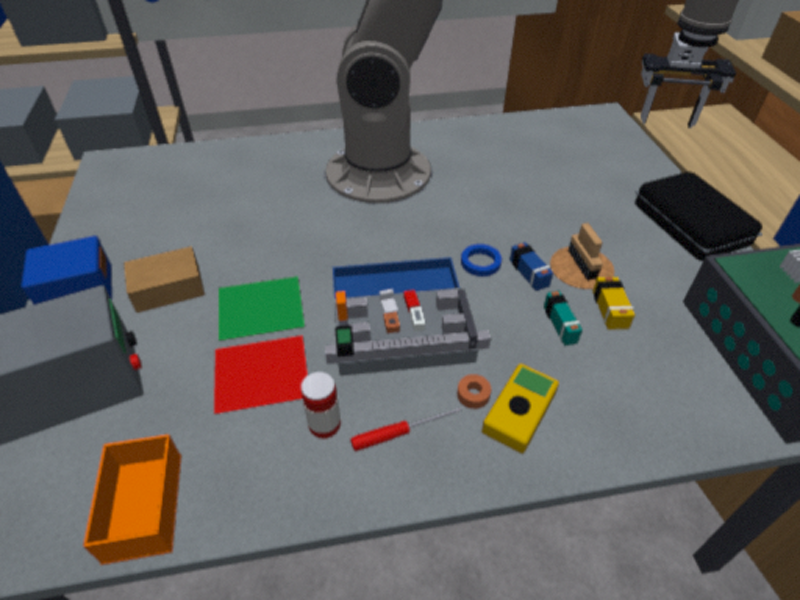

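The top view shows all four offcuts on the bed around (400,312) in the 800-px picture, with the anvil on the left and the orange tab at (457,302). The three packs are at (217,303) yellow, (268,293) teal and (271,362) blue. The brush is on the cork mat at (222,362), and the mats are at (523,290) red and (525,362) green. The scene view confirms this.

```bash
cat > h.py <<'E'
import numpy as np, cv2
from plant import robot, snapshot, get_calibration
def grab(n):
    c=get_calibration(n); return snapshot(n),c
def pt(c,uv,z):
    """pixels (N,2) -> world points on the plane at height z"""
    uv=np.asarray(uv,float).reshape(-1,1,2)
    n=cv2.undistortPoints(uv,c['mtx'],np.array([c['k1'],0,0,0.]))[:,0]
    d=np.c_[n,np.ones(len(n))]@c['R']; o=-c['R'].T@c['t']
    return (o+d*((z-o[2])/d[:,2])[:,None])
def proj(c,X):
    X=np.asarray(X,float).reshape(-1,3);rv=cv2.Rodrigues(c['R'])[0]
    return cv2.projectPoints(X,rv,c['t'],c['mtx'],np.array([c['k1'],0,0,0.]))[0][:,0]
HSV=dict(red=[(0,150,80),(6,255,255)],orange=[(8,190,140),(16,255,255)],green=[(55,120,60),(72,255,255)],
 teal=[(78,120,50),(96,255,255)],blue=[(105,120,40),(125,255,255)],yellow=[(20,140,100),(32,255,255)],
 cork=[(8,60,90),(18,170,255)])
def blobs(im,col,amin=15):
    m=cv2.inRange(cv2.cvtColor(im,cv2.COLOR_BGR2HSV),*map(np.array,HSV[col]))
    cs=cv2.findContours(m,cv2.RETR_EXTERNAL,cv2.CHAIN_APPROX_NONE)[0]
    return sorted([q for q in cs if cv2.contourArea(q)>=amin],key=cv2.contourArea,reverse=True)
def rect(c,q,z):
    """min-area rectangle of a contour on plane z: centre, long side, short side, yaw of long axis (deg, mod 180)"""
    P=pt(c,q.reshape(-1,2),z)[:,:2].astype(np.float32)
    (x,y),(w,h),a=cv2.minAreaRect(P)
    if w<h:w,h,a=h,w,a+90
    return np.round([x,y,w,h],4),round(a%180,1)
def tool():
    s=robot.state();w,x,y,z=s['orientation']
    from scipy.spatial.transform import Rotation as Ro
    return s['tcp_pos'],Ro.from_quat([x,y,z,w]),s
def shift(target,yaw_y=None):
    """target world TCP + wanted world heading (deg) of the tool y axis -> row in tool axes"""
    from scipy.spatial.transform import Rotation as Ro
    p,R,s=tool();d=R.inv().apply(np.asarray(target)-p)
    out=list(np.round(d,4))
    if yaw_y is not None:
        a=np.radians(yaw_y);y=np.array([np.cos(a),np.sin(a),0]);z=np.array([0,0,-1.]);x=np.cross(y,z)
        w=(R.inv()*Ro.from_matrix(np.c_[x,y,z])).as_rotvec();out+=list(np.round(w,4))
    return out
E
python3 - <<'E'
from h import *
im=cv2.imread('pics/top0.png');c=get_calibration('top')
Z=dict(red=.003,orange=.13,green=.003,teal=.044,blue=.03,yellow=.044,cork=.003)
for k in HSV:
    for q in blobs(im,k,12)[:8]:
        r,a=rect(c,q,Z[k])
        if .35<r[0]<1 and abs(r[1])<.6: print(k,cv2.contourArea(q),np.round(q.reshape(-1,2).mean(0)),r,a)
cw=get_calibration('wrist');p,R,s=tool()
print('cam',-cw['R'].T@cw['t']-p, R.inv().apply(-cw['R'].T@cw['t']-p),R.inv().apply(cw['R'][2]))
E
```

```text
red 1675.0 [334. 185.] [ 0.6202 -0.319   0.1657  0.1456] 91.8
red 100.0 [280. 137.] [ 0.8024 -0.1218  0.0926  0.0203] 99.5
red 52.5 [251. 207.] [ 0.5384 -0.0154  0.0402  0.0182] 0.1
red 20.5 [398. 190.] [ 0.6028 -0.5559  0.0277  0.0153] 24.1
green 1711.0 [335. 232.] [ 0.4494 -0.3184  0.1634  0.143 ] 92.1
teal 94.0 [171. 187.] [0.609  0.271  0.0442 0.0289] 1.7
blue 1907.0 [257. 233.] [ 0.4455 -0.0341  0.2532  0.099 ] 86.6
blue 445.0 [200. 246.] [0.4005 0.1655 0.0852 0.0839] 90.1
blue 124.5 [173. 230.] [0.4549 0.2633 0.0494 0.0378] 12.9
yellow 558.0 [210. 141.] [0.786  0.1258 0.1448 0.0781] 137.6
yellow 140.0 [138. 193.] [0.5888 0.3883 0.0471 0.0454] 171.7
cork 1120.0 [395. 258.] [ 0.3564 -0.5326  0.1458  0.1048] 101.2
cork 1085.0 [142. 231.] [0.4537 0.3842 0.1374 0.1374] 47.0
cork 189.5 [232. 153.] [0.7438 0.0594 0.0575 0.056 ] 0.4
cam [-0.06207977  0.02323511  0.2021404 ] [ 6.62676000e-02 -4.81090728e-05 -2.02146261e-01] [-2.31305467e-01  1.12237937e-05  9.72881175e-01]
```

Run:
```python
from h import *
print(shift([.5,.3,.3],90))
```

```text
[np.float64(-0.3642), np.float64(-0.2194), np.float64(-0.117), np.float64(-0.001), np.float64(-0.0001), np.float64(-0.3558)]
```

Emit:
step_arm(
  steps=[
    [-0.364,-0.219,-0.117,0,0,-0.356,0.5],
    [-0.364,-0.219,-0.117,0,0,-0.356,0.5],
    [-0.364,-0.219,-0.117,0,0,-0.356,0.5],
    [-0.364,-0.219,-0.117,0,0,-0.356,0.5],
    [-0.364,-0.219,-0.117,0,0,-0.356,0.5],
    [-0.364,-0.219,-0.117,0,0,-0.356,0.5],
    [-0.364,-0.219,-0.117,0,0,-0.356,0.5],
    [-0.364,-0.219,-0.117,0,0,-0.356,0.5],
    [-0.364,-0.219,-0.117,0,0,-0.356,0.5],
    [-0.364,-0.219,-0.117,0,0,-0.356,0.5],
    [-0.364,-0.219,-0.117,0,0,-0.356,0.5],
    [-0.364,-0.219,-0.117,0,0,-0.356,0.5],
    [-0.364,-0.219,-0.117,0,0,-0.356,0.5],
  ],
)

```text
t: 1.45
tcp_pos: [0.499, 0.3018, 0.2997]
orientation: [-0.0, -0.001, 1.0, -0.0]
contact_force: [-0.5, -0.1, -0.1]
gripper_width: 0.0473
gripper_force: 0.0
```

Run:
```python
from h import *
print(tool()[0],tool()[2]['gripper_width'],tool()[2]['contact_force'])
im,c=grab('wrist');cv2.imwrite('pics/w1.png',im);cv2.imwrite('pics/w1b.png',cv2.resize(im,(800,600),interpolation=cv2.INTER_CUBIC))
np.savez('w1.npz',**c)
```

```text
[0.49899946 0.30177926 0.299734  ] 0.04726746357985603 [-0.49011493 -0.0675166  -0.0926259 ]
```

View pics/w1b.png

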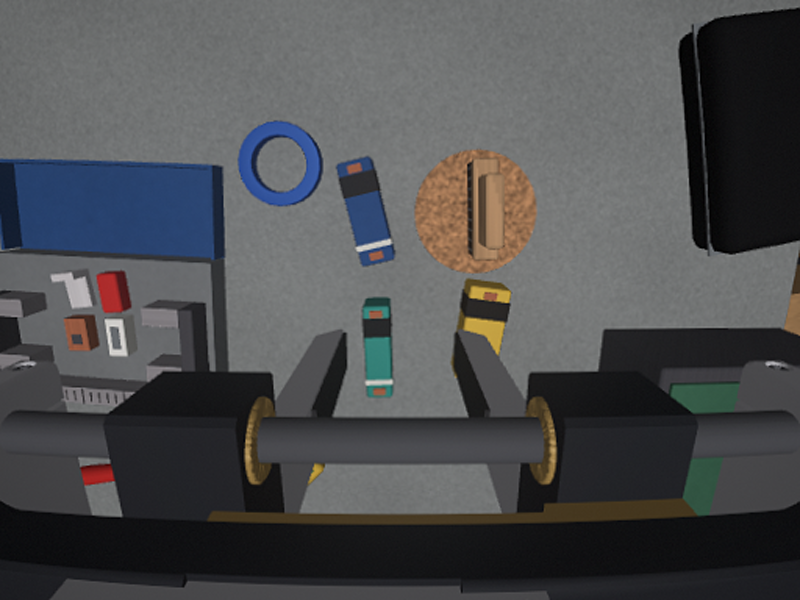

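The wrist view shows the brush at (487,211) on the cork mat, the blue pack at (366,211), teal at (377,347) and yellow at (485,320). The four offcuts are near (95,312).

Run:
```python
import cv2
im=cv2.imread('pics/w1.png')
cv2.imwrite('pics/w1c.png',cv2.resize(im[90:180,260:350],(720,720)[:2],interpolation=cv2.INTER_CUBIC)[:600])
```

```text
(no output)
```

View pics/w1c.png

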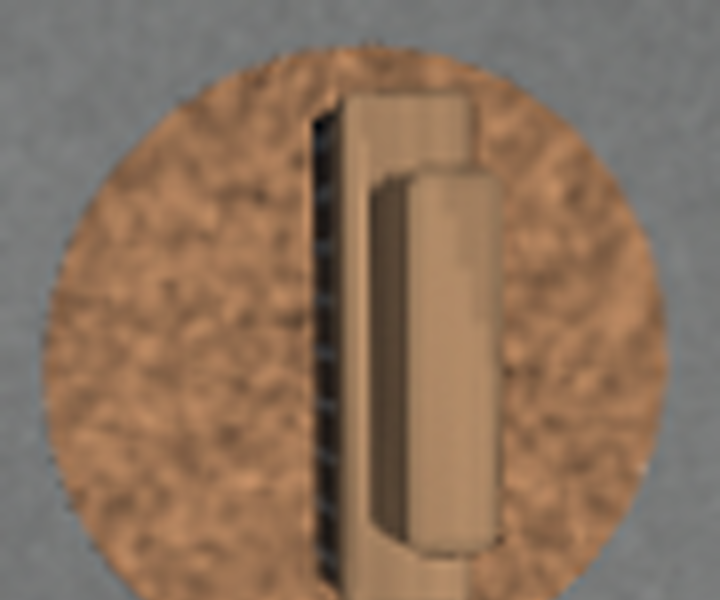

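The grip block's top face spans (408..500, 172..550) in the crop, and the brush is almost exactly axis-aligned. Next I compute the grasp.

Run:
```python
from h import *
c=np.load('w1.npz');im=cv2.imread('pics/w1.png')
u=np.array([[408,172],[500,172],[500,550],[408,550],[454,361]])/8+[259.5,89.5]
P=pt(c,u,.095);print(P.round(4))
for k,z in(('cork',.003),('teal',.044),('blue',.044),('yellow',.044)):
    for q in blobs(im,k,60)[:5]: print(k,q.reshape(-1,2).mean(0).round(),*rect(c,q,z))
b=P[4];print(shift([b[0],b[1],.062],90), tool()[0])
```

```text
[[0.4142 0.3792 0.095 ]
 [0.414  0.3957 0.095 ]
 [0.4818 0.3992 0.095 ]
 [0.4819 0.3821 0.095 ]
 [0.4474 0.389  0.095 ]]
cork [304. 135.] [0.4533 0.3871 0.1386 0.1378] 136.9
cork [ 49. 214.] [ 0.6015 -0.1075  0.0395  0.0288] 0.9
cork [508. 201.] [0.5751 0.8031 0.0583 0.0205] 13.4
teal [242. 229.] [0.6133 0.2772 0.0491 0.0292] 1.8
teal [241. 197.] [0.555  0.2753 0.0291 0.0213] 90.2
blue [ 71. 132.] [ 0.4444 -0.0171  0.2629  0.0989] 87.1
blue [179. 104.] [0.4026 0.1771 0.0858 0.0826] 89.2
blue [235. 139.] [0.4574 0.2674 0.0499 0.0362] 13.4
blue [241. 163.] [0.4966 0.2767 0.0356 0.0149] 102.7
blue [226. 106.] [0.4054 0.2547 0.0362 0.0124] 103.4
yellow [311. 211.] [0.5857 0.3928 0.0454 0.0382] 82.3
yellow [313. 187.] [0.5381 0.399  0.0454 0.0148] 82.4
[np.float64(0.0513), np.float64(0.0875), np.float64(0.2378), np.float64(-0.0003), np.float64(-0.0008), np.float64(0.0021)] [0.49912983 0.30163787 0.29981891]
```

Emit:
step_arm(
  steps=[
    [0.051,0.0875,0,0,0,-0.04,0.5],
    [0.051,0.0875,0.05,0,0,-0.04,0.5],
    [0.051,0.0875,0.1,0,0,-0.04,0.5],
    [0.051,0.0875,0.15,0,0,-0.04,0.5],
    [0.051,0.0875,0.2,0,0,-0.04,0.5],
    [0.051,0.0875,0.24,0,0,-0.04,0.5],
    [0.051,0.0875,0.24,0,0,-0.04,0.5],
    [0.051,0.0875,0.24,0,0,-0.04,0.5],
    [0.051,0.0875,0.24,0,0,-0.04,0.1],
    [0.051,0.0875,0.24,0,0,-0.04,0.1],
    [0.051,0.0875,0.24,0,0,-0.04,0.1],
    [0.051,0.0875,0.24,0,0,-0.04,0.0],
    [0.051,0.0875,0.24,0,0,-0.04,0.0],
    [0.051,0.0875,0.24,0,0,-0.04,0.0],
  ],
  grip_force=35,
)

```text
t: 2.9
tcp_pos: [0.4495, 0.3888, 0.0614]
orientation: [0.001, -0.02, 1.0, 0.001]
contact_force: [-1.2, -0.2, 8.8]
gripper_width: 0.0177
gripper_force: 35.0
```

Emit:
step_arm(
  steps=[
    [0,0,-0.05,0,0,0,0],
    [0,0,-0.1,0,0,0,0],
    [-0.01,-0.04,-0.15,0,0,0.15,0],
    [-0.02,-0.08,-0.2,0,0,0.3,0],
    [-0.03,-0.13,-0.24,0,0,0.45,0],
    [-0.03,-0.18,-0.27,0,0,0.6,0],
    [-0.04,-0.23,-0.29,0,0,0.75,0],
    [-0.05,-0.28,-0.29,0,0,0.9,0],
    [-0.05,-0.33,-0.29,0,0,1.05,0],
    [-0.06,-0.38,-0.29,0,0,1.2,0],
    [-0.07,-0.43,-0.29,0,0,1.35,0],
    [-0.078,-0.48,-0.29,0,0,1.5,0],
    [-0.078,-0.52,-0.29,0,0,1.6,0],
    [-0.078,-0.544,-0.29,0,0,1.67,0],
    [-0.078,-0.544,-0.29,0,0,1.67,0],
    [-0.078,-0.544,-0.29,0,0,1.67,0],
    [-0.078,-0.544,-0.29,0,0,1.67,0],
  ],
)

```text
t: 4.6
tcp_pos: [0.5486, -0.152, 0.3502]
orientation: [-0.0, 0.728, 0.686, -0.0]
contact_force: [-0.3, 0.8, -2.2]
gripper_width: 0.0179
gripper_force: 35.0
```

Run:
```python
from h import *
print(tool()[0],tool()[1].as_matrix()[:,1].round(3),tool()[2]['gripper_width'])
im,c=grab('wrist');cv2.imwrite('pics/w2.png',im);cv2.imwrite('pics/w2b.png',cv2.resize(im,(800,600),interpolation=cv2.INTER_CUBIC))
np.savez('w2.npz',**c)
```

```text
[ 0.54862195 -0.15203141  0.35021352] [ 0.998 -0.059 -0.   ] 0.017876098898073817
```

View pics/w2b.png

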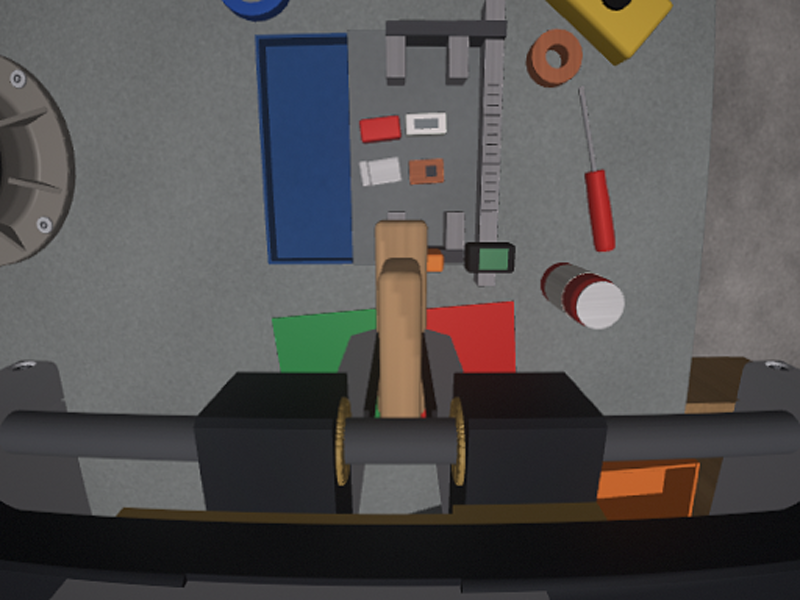

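The wrist view shows the tray at (305,150), red and white offcuts at (380,129) and (426,123), bracket and copper at (380,172) and (427,171), the anvil prongs at (397,60) and (457,57), and the tab at (435,260) partly hidden by the brush.

Run:
```python
import cv2
im=cv2.imread('pics/w2.png')
cv2.imwrite('pics/w2c.png',cv2.resize(im[5:125,220:340],(600,600),interpolation=cv2.INTER_CUBIC))
```

```text
(no output)
```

View pics/w2c.png

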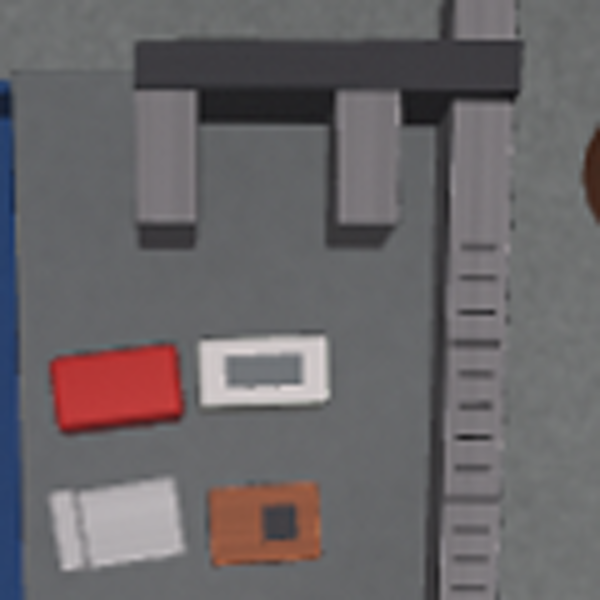

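Run:
```python
from h import *
c=np.load('w2.npz')
u=lambda a:np.array(a,float)/5+[219.6,4.6]
G=[];W=[]
for p,g in [((138,223),(-42,70,80)),((195,223),(-22,70,80)),((338,223),(22,70,80)),((398,223),(42,70,80)),((138,246),(-42,70,44)),((195,246),(-22,70,44)),((390,244),(42,70,44)),((12,70),(-85,130,40))]:
    W.append(pt(c,[u(p)],g[2]/1e3)[0,:2]);G.append(np.array(g[:2])/1e3)
W=np.array(W);G=np.array(G);gm,wm=G.mean(0),W.mean(0)
A=(G-gm).T@(W-wm);th=np.arctan2(A[0,1]-A[1,0],A[0,0]+A[1,1])
R=np.array([[np.cos(th),-np.sin(th)],[np.sin(th),np.cos(th)]]);t=wm-R@gm
print('yaw',np.degrees(th),'t',t,'res mm',((W-(G@R.T+t))*1e3).round(1).tolist())
g=lambda p,z:((pt(c,[u(p)],z)[0,:2]-t)@R*1e3).round(1)
for n,p,z in[('rail60',(453,110),.07),('rail60',(445,590),.07),('rail80',(510,110),.07),('rail80',(501,590),.07),('edge-85',(22,590),.04),('edge',(14,200),.04),
 ('red',(52,360),.06),('red',(180,345),.06),('red',(184,412),.06),('white',(199,340),.062),('white',(328,335),.062),('white',(328,402),.062),('white',(200,405),.062),('brk',(60,570),.042),('brk',(184,553),.042),('brk',(50,490),.066),('cu',(210,485),.058),('cu',(320,484),.058),('cu',(318,560),.058),('cu',(213,565),.058)]: print(n,g(p,z))
np.savez('g.npz',th=th,t=t)
im=cv2.imread('pics/w2.png')
for k,z in(('blue',.03),('green',.003),('red',.003),('orange',.13)):
    for q in blobs(im,k,60)[:2]: print(k,q.reshape(-1,2).mean(0).round(),*rect(c,q,z))
```

```text
yaw -2.967643823995956 t [ 0.58375925 -0.03963508] res mm [[0.6, -0.5], [-1.3, -0.6], [0.2, -0.8], [-0.6, -0.7], [-0.4, 0.9], [-0.9, 0.8], [2.2, 1.2], [0.2, -0.3]]
rail60 [ 60.2 106.6]
rail60 [ 61.4 -45.9]
rail80 [ 78.7 106.8]
rail80 [ 80.6 -45.9]
edge-85 [-86.  -44.9]
edge [-85.2  87.5]
red [-71.5  31. ]
red [-28.3  35.5]
red [-27.1  13.7]
white [-21.9  36.7]
white [21.3 38.1]
white [21.5 16.5]
white [-21.7  15.7]
brk [-71.9 -38. ]
brk [-27.4 -32.5]
brk [-72.6 -12. ]
cu [-18.3 -10.2]
cu [ 19.5 -10. ]
cu [ 19.1 -35.6]
cu [-17.4 -37.1]
blue [195.  94.] [ 0.4451 -0.0321  0.2589  0.1036] 86.7
blue [163.   4.] [0.4036 0.126  0.0741 0.0216] 174.7
green [205. 216.] [ 0.4428 -0.2754  0.1366  0.0843] 2.2
red [305. 214.] [ 0.6368 -0.2834  0.1161  0.1011] 1.7
red [384. 134.] [ 0.8052 -0.121   0.1028  0.0263] 100.2
orange [412. 306.] [ 0.8198 -0.4235  0.1147  0.037 ] 179.9
```

The gauge fit is good: yaw −3.0°, residuals about 1 mm. The offcuts span gauge x −72..+22 and y ±38, so one 100 mm-wide sweep covers them.

```bash
cat >> h.py <<'E'
def gw(x,y,z):
    """gauge mm -> world m"""
    g=np.load('g.npz');a=float(g['th']);c,s=np.cos(a),np.sin(a)
    return np.r_[g['t']+np.array([[c,-s],[s,c]])@[x/1e3,y/1e3],z/1e3]
GY=-2.97
E
python3 - <<'E'
from h import *
for q in [(40,0,200),(40,0,100),(-95,0,100)]: print([float(v) for v in shift(gw(*q),GY)])
E
```

```text
[0.1136, 0.0685, 0.1503, -0.0003, -0.0005, -0.0061]
[0.1136, 0.0685, 0.2503, -0.0003, -0.0005, -0.0061]
[0.1128, -0.0665, 0.2503, -0.0003, -0.0005, -0.0061]
```

Emit:
step_arm(
  steps=[
    [0.05,0.03,0,0,0,-0.006,0],
    [0.09,0.055,0,0,0,-0.006,0],
    [0.1135,0.0685,0.04,0,0,-0.006,0],
    [0.1135,0.0685,0.09,0,0,-0.006,0],
    [0.1135,0.0685,0.13,0,0,-0.006,0],
    [0.1135,0.0685,0.17,0,0,-0.006,0],
    [0.1135,0.0685,0.2,0,0,-0.006,0],
    [0.1135,0.0685,0.23,0,0,-0.006,0],
    [0.1135,0.0685,0.245,0,0,-0.006,0],
    [0.1135,0.0685,0.25,0,0,-0.006,0],
    [0.1135,0.0685,0.25,0,0,-0.006,0],
    [0.1135,0.0685,0.25,0,0,-0.006,0],
  ],
)

```text
t: 5.85
tcp_pos: [0.6247, -0.0429, 0.1017]
orientation: [0.001, 0.726, 0.688, 0.001]
contact_force: [0.0, -0.2, -0.3]
gripper_width: 0.0175
gripper_force: 35.0
```

Emit:
step_arm(
  steps=[
    [0,-0.007,0.001,0,0,0,0],
    [0,-0.014,0.001,0,0,0,0],
    [0,-0.021,0.001,0,0,0,0],
    [0,-0.028,0.001,0,0,0,0],
    [0,-0.035,0.001,0,0,0,0],
    [0,-0.042,0.001,0,0,0,0],
    [0,-0.049,0.001,0,0,0,0],
    [0,-0.056,0.001,0,0,0,0],
    [0,-0.063,0.001,0,0,0,0],
    [0,-0.07,0.001,0,0,0,0],
    [0,-0.077,0.001,0,0,0,0],
    [0,-0.084,0.001,0,0,0,0],
    [0,-0.091,0.001,0,0,0,0],
    [0,-0.098,0.001,0,0,0,0],
    [0,-0.105,0.001,0,0,0,0],
    [0,-0.112,0.001,0,0,0,0],
    [0,-0.119,0.001,0,0,0,0],
    [0,-0.127,0.001,0,0,0,0],
    [0,-0.135,0.001,0,0,0,0],
    [0,-0.135,0.001,0,0,0,0],
  ],
)

```text
t: 7.85
tcp_pos: [0.4879, -0.0359, 0.0992]
orientation: [-0.0, 0.726, 0.688, -0.0]
contact_force: [0.5, -0.0, -2.1]
gripper_width: 0.0175
gripper_force: 35.0
```

Emit:
step_arm(
  steps=[
    [0,-0.005,0,0,0,0,0],
    [0,-0.005,0,0,0,0,0],
    [0,-0.005,-0.05,0,0,0,0],
    [0,0,-0.1,0,0,0,0],
    [0,0,-0.15,0,0,0,0],
    [-0.05,0.03,-0.2,0,0,0,0],
    [-0.1,0.05,-0.25,0,0,0,0],
    [-0.1,0.05,-0.25,0,0,0,0],
    [-0.1,0.05,-0.25,0,0,0,0],
  ],
)

```text
t: 8.75
tcp_pos: [0.5357, -0.1434, 0.3533]
orientation: [0.003, 0.727, 0.686, 0.001]
contact_force: [-0.7, 0.3, -1.8]
gripper_width: 0.0177
gripper_force: 35.0
```

Run:
```python
from h import *
print(tool()[0],tool()[1].as_matrix()[:,1].round(3),tool()[2]['gripper_width'])
im,c=grab('wrist');cv2.imwrite('pics/w3.png',im)
np.savez('w3.npz',**c)
cv2.imwrite('pics/w3c.png',cv2.resize(im[0:190,120:375],(765,570),interpolation=cv2.INTER_CUBIC))
```

```text
[ 0.53571993 -0.14343536  0.35328361] [ 0.998 -0.058  0.006] 0.017726701061885824
```

View pics/w3c.png

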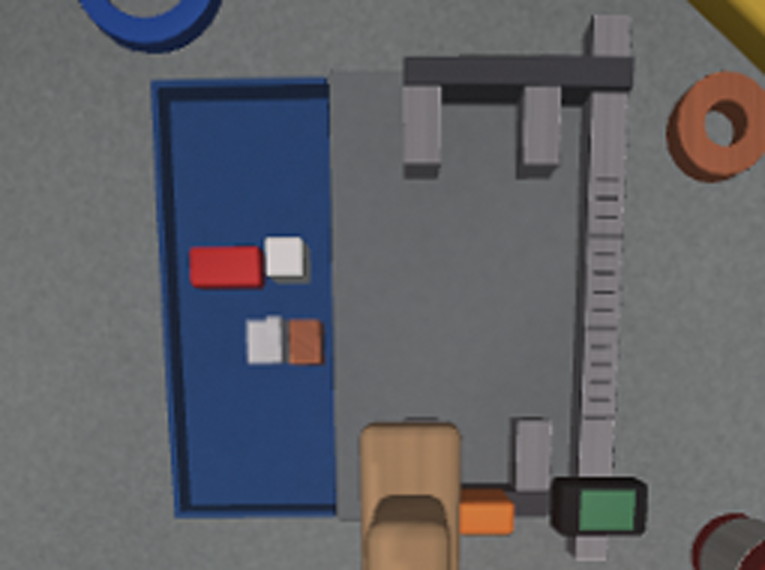

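All four offcuts now lie in the blue tray: red (226,267), white (285,257), bracket (264,341) and copper (305,341). Next I return the brush to its mat.

```bash
cat >> h.py <<'E'
def packs_top():
    im,c=grab('top')
    for k,z in(('teal',.044),('blue',.044),('yellow',.044)):
        for q in blobs(im,k,30)[:3]:
            r,a=rect(c,q,z)
            if r[2]<.08: print(k,cv2.contourArea(q),r,a)
E
python3 - <<'E'
from h import *
packs_top()
print([float(v) for v in shift([.449,.388,.25],92)],[float(v) for v in shift([.449,.388,.0615],92)])
E
```

```text
teal 95.0 [0.609  0.271  0.0442 0.0289] 1.7
yellow 139.0 [0.5891 0.3885 0.0476 0.0451] 172.8
[0.5217, -0.1136, 0.0991, -0.0002, 0.0006, -1.6604] [0.5218, -0.1136, 0.2876, -0.0002, 0.0006, -1.6604]
```

Emit:
step_arm(
  steps=[
    [0.04,-0.01,0,0,0,-0.14,0],
    [0.08,-0.02,0,0,0,-0.28,0],
    [0.12,-0.03,0,0,0,-0.42,0],
    [0.16,-0.04,0,0,0,-0.56,0],
    [0.2,-0.05,0,0,0,-0.7,0],
    [0.24,-0.06,0,0,0,-0.84,0],
    [0.28,-0.07,0,0,0,-0.98,0],
    [0.32,-0.08,0,0,0,-1.12,0],
    [0.36,-0.09,0,0,0,-1.26,0],
    [0.41,-0.1,0.02,0,0,-1.4,0],
    [0.46,-0.11,0.05,0,0,-1.54,0],
    [0.5,-0.1136,0.1,0,0,-1.66,0],
    [0.522,-0.1136,0.14,0,0,-1.66,0],
    [0.522,-0.1136,0.18,0,0,-1.66,0],
    [0.522,-0.1136,0.22,0,0,-1.66,0],
    [0.522,-0.1136,0.25,0,0,-1.66,0],
    [0.522,-0.1136,0.27,0,0,-1.66,0],
    [0.522,-0.1136,0.28,0,0,-1.66,0],
    [0.522,-0.1136,0.284,0,0,-1.66,0],
    [0.522,-0.1136,0.286,0,0,-1.66,0],
  ],
)

```text
t: 10.85
tcp_pos: [0.4476, 0.3892, 0.0635]
orientation: [-0.0, -0.018, 1.0, 0.0]
contact_force: [0.6, 0.1, -0.4]
gripper_width: 0.0175
gripper_force: 35.0
```

Emit:
step_arm(
  steps=[
    [0,0,0.002,0,0,0,0],
    [0,0,0.002,0,0,0,0],
    [0,0,0.002,0,0,0,0.5],
    [0,0,0.002,0,0,0,0.5],
    [0,0,0.002,0,0,0,0.5],
    [0,0,-0.04,0,0,0,0.5],
    [0,0,-0.09,0,0,0,0.6],
    [-0.03,-0.02,-0.14,0,0,0,0.7],
    [-0.08,-0.04,-0.19,0,0,0,0.7],
    [-0.12,-0.06,-0.23,0,0,0,0.7],
    [-0.16,-0.08,-0.26,0,0,0,0.7],
    [-0.2,-0.09,-0.28,0,0,0,0.7],
    [-0.23,-0.09,-0.28,0,0,0,0.7],
    [-0.23,-0.09,-0.28,0,0,0.03,0.7],
    [-0.23,-0.09,-0.28,0,0,0.03,0.7],
    [-0.23,-0.09,-0.28,0,0,0.03,0.7],
  ],
)

```text
t: 12.45
tcp_pos: [0.6809, 0.3071, 0.3426]
orientation: [-0.0, -0.003, 1.0, -0.0]
contact_force: [0.5, -0.3, -0.4]
gripper_width: 0.0655
gripper_force: 0.0
```

```bash
sed -i 's/blobs(im,k,30)\[:3\]/blobs(im,k,30)[:7]/' h.py
cat >> h.py <<'E'
def pack(im,c,k,near,rad=.09,zt=.044):
    """hull of all pieces of pack colour k near a world xy -> rectangle on its top plane"""
    pts=[q for q in blobs(im,k,12) if np.linalg.norm(pt(c,[q.reshape(-1,2).mean(0)],zt)[0,:2]-near)<rad]
    return rect(c,np.concatenate(pts),zt)
E
python3 - <<'E'
from h import *
print(tool()[0],tool()[1].as_matrix()[:,1].round(3))
im,c=grab('wrist');cv2.imwrite('pics/w4.png',im)
np.savez('w4.npz',**c)
for k,n in(('teal',(.6,.276)),('blue',(.45,.265)),('yellow',(.585,.393))):
    try: print(k,*pack(im,c,k,n))
    except Exception as e: print(k,e)
packs_top()
cv2.imwrite('pics/w4b.png',cv2.resize(im,(800,600),interpolation=cv2.INTER_CUBIC))
E
```

```text
[0.68092687 0.30711389 0.34264693] [-0.006  1.    -0.   ]
teal [0.6073 0.2769 0.1076 0.0287] 1.9
blue [0.4434 0.223  0.1851 0.0758] 61.1
yellow [0.5859 0.393  0.1091 0.0454] 172.4
teal 95.0 [0.609  0.271  0.0442 0.0289] 1.7
blue 125.5 [0.4544 0.2596 0.0482 0.0374] 13.1
yellow 142.0 [0.5889 0.3876 0.0477 0.0453] 171.1
```

View pics/w4b.png

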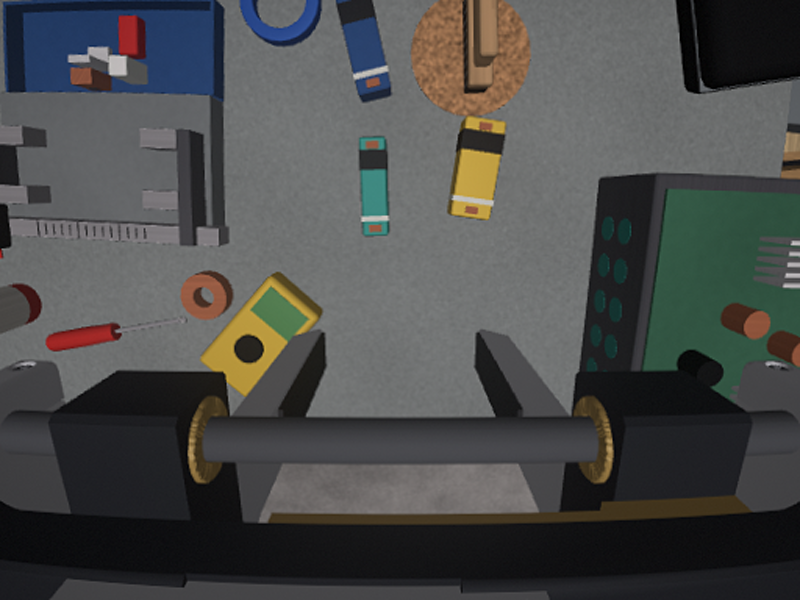

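The brush stands on its mat, and the packs are at (373,187) teal, (477,167) yellow and (365,45) blue. Teal solves to (0.607, 0.277).

Run:
```python
from h import *
f=lambda *a:[float(v) for v in shift(*a)]
print(f([.6073,.2769,.01],91.9))
print('gauge from here',f(gw(0,48,200),90+GY),f(gw(0,48,51),90+GY), gw(0,48,51))
```

```text
[0.0727, -0.0304, 0.333, 0.0002, -0.0008, -0.0258]
gauge from here [0.0959, -0.2988, 0.143, 0.0001, -0.0008, 0.0592] [0.0958, -0.2988, 0.292, 0.0001, -0.0008, 0.0592] [0.58624431 0.00830055 0.051     ]
```

Emit:
step_arm(
  steps=[
    [0.04,-0.02,0.04,0,0,-0.026,0.7],
    [0.0727,-0.0304,0.08,0,0,-0.026,0.7],
    [0.0727,-0.0304,0.13,0,0,-0.026,0.7],
    [0.0727,-0.0304,0.18,0,0,-0.026,0.7],
    [0.0727,-0.0304,0.23,0,0,-0.026,0.7],
    [0.0727,-0.0304,0.27,0,0,-0.026,0.7],
    [0.0727,-0.0304,0.3,0,0,-0.026,0.7],
    [0.0727,-0.0304,0.32,0,0,-0.026,0.7],
    [0.0727,-0.0304,0.332,0,0,-0.026,0.7],
    [0.0727,-0.0304,0.333,0,0,-0.026,0.7],
    [0.0727,-0.0304,0.333,0,0,-0.026,0.2],
    [0.0727,-0.0304,0.333,0,0,-0.026,0.2],
    [0.0727,-0.0304,0.333,0,0,-0.026,0.2],
    [0.0727,-0.0304,0.333,0,0,-0.026,0.2],
    [0.0727,-0.0304,0.333,0,0,-0.026,0.2],
    [0.0727,-0.0304,0.31,0,0,-0.026,0.2],
    [0.0727,-0.0304,0.27,0,0,-0.026,0.2],
    [0.0727,-0.0304,0.22,0,0,-0.026,0.2],
    [0.0727,-0.0304,0.17,0,0,-0.026,0.2],
    [0.0727,-0.0304,0.143,0,0,-0.026,0.2],
  ],
  grip_force=25,
)

```text
t: 14.55
tcp_pos: [0.6096, 0.2766, 0.2047]
orientation: [0.002, -0.016, 1.0, 0.001]
contact_force: [0.6, 0.2, -2.3]
gripper_width: 0.0299
gripper_force: 25.0
```

Emit:
step_arm(
  steps=[
    [0.004,-0.045,0,0,0,0.02,0.2],
    [0.01,-0.09,0,0,0,0.04,0.2],
    [0.015,-0.135,0,0,0,0.06,0.2],
    [0.02,-0.18,0,0,0,0.085,0.2],
    [0.025,-0.225,0,0,0,0.085,0.2],
    [0.03,-0.26,0,0,0,0.085,0.2],
    [0.03,-0.268,0.02,0,0,0.085,0.2],
    [0.03,-0.268,0.06,0,0,0.085,0.2],
    [0.03,-0.268,0.1,0,0,0.085,0.2],
    [0.03,-0.268,0.125,0,0,0.085,0.2],
    [0.03,-0.268,0.137,0,0,0.085,0.2],
    [0.03,-0.268,0.145,0,0,0.085,0.2],
    [0.03,-0.268,0.147,0,0,0.085,0.2],
    [0.03,-0.268,0.147,0,0,0.085,0.2],
  ],
)

```text
t: 15.95
tcp_pos: [0.5877, 0.0076, 0.0541]
orientation: [0.001, 0.026, 1.0, 0.0]
contact_force: [0.2, -0.3, -0.6]
gripper_width: 0.0295
gripper_force: 25.0
```

Run:
```python
from h import *
f=lambda *a:[float(v) for v in shift(*a)]
p,R,s=tool();print(p,s['gripper_width'],s['contact_force'].round(1))
print(f(gw(0,48,50),90+GY), f(gw(0,-117.5,104),90+GY))
```

```text
[0.58771449 0.00760146 0.05406439] 0.029473837726400946 [ 0.2 -0.3 -0.6]
[0.0015, 0.0006, 0.0041, 0.0002, 0.001, -0.001] [0.0013, -0.1649, -0.05, 0.0002, 0.001, -0.001]
```

Emit:
step_arm(
  steps=[
    [0.0015,0,0.003,0,0,0,0.2],
    [0.0015,0,0.003,0,0,0,0.2],
    [0.0015,0,0.003,0,0,0,0.55],
    [0.0015,0,0.003,0,0,0,0.55],
    [0.0015,0,0.003,0,0,0,0.55],
    [0.0015,0,0.003,0,0,0,0.55],
    [0.0015,0,-0.03,0,0,0,0.55],
    [0.0015,0,-0.075,0,0,0,0.55],
    [0.0015,-0.02,-0.11,0,0,0,0.55],
    [0.0015,-0.065,-0.115,0,0,0,0.55],
    [0.0015,-0.11,-0.115,0,0,0,0.55],
    [0.0015,-0.15,-0.115,0,0,0,0.55],
    [0.0015,-0.165,-0.115,0,0,0,0.55],
    [0.0015,-0.165,-0.115,0,0,0,0.55],
    [0.0015,-0.165,-0.08,0,0,0,0.55],
    [0.0015,-0.165,-0.055,0,0,0,0.55],
    [0.0015,-0.165,-0.05,0,0,0,0.55],
  ],
)

```text
t: 17.65
tcp_pos: [0.5757, -0.155, 0.1007]
orientation: [-0.002, 0.026, 1.0, 0.0]
contact_force: [0.4, -0.6, 0.1]
gripper_width: 0.0513
gripper_force: 0.0
```

Run:
```python
from h import *
p,R,s=tool();print(p,s['gripper_width'],s['contact_force'].round(1))
im,c=grab('wrist');cv2.imwrite('pics/w5b.png',cv2.resize(im,(800,600),interpolation=cv2.INTER_CUBIC))
```

```text
[ 0.57566267 -0.15503221  0.10068723] 0.05133289084155077 [ 0.4 -0.6  0.1]
```

View pics/w5b.png

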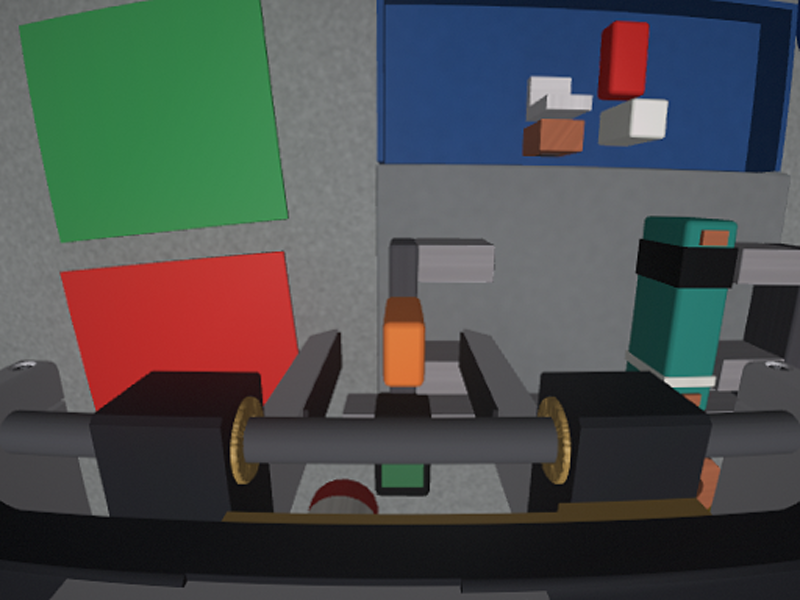

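The tab at (404,350) is centred between the fingers, and the teal pack stands square by the anvil at (680,310). Next I pinch the tab and slide the jaw.

Emit:
step_arm(
  steps=[
    [0,0,0,0,0,0,0.1],
    [0,0,0,0,0,0,0.1],
    [0,0,0,0,0,0,0.1],
    [0,0,0,0,0,0,0.1],
    [0,0,0,0,0,0,0.1],
    [0,0.005,0,0,0,0,0.1],
    [0,0.012,0,0,0,0,0.1],
    [0,0.02,0,0,0,0,0.1],
    [0,0.028,0,0,0,0,0.1],
    [0,0.036,0,0,0,0,0.1],
    [0,0.044,0,0,0,0,0.1],
    [0,0.052,0,0,0,0,0.1],
    [0,0.06,0,0,0,0,0.1],
    [0,0.068,0,0,0,0,0.1],
    [0,0.076,0,0,0,0,0.1],
    [0,0.084,0,0,0,0,0.1],
    [0,0.092,0,0,0,0,0.1],
    [0,0.098,0,0,0,0,0.1],
    [0,0.102,0,0,0,0,0.1],
    [0,0.102,0,0,0,0,0.1],
  ],
  grip_force=20,
)

```text
t: 19.7
tcp_pos: [0.5831, -0.0546, 0.1039]
orientation: [0.001, 0.026, 1.0, 0.0]
contact_force: [0.3, 2.3, 7.0]
gripper_width: 0.0172
gripper_force: 20.0
```

Emit:
step_arm(
  steps=[
    [0,0.001,0,0,0,0,0.1],
    [0,0.002,0,0,0,0,0.1],
    [0,0.003,0,0,0,0,0.1],
    [0,0.004,0,0,0,0,0.1],
    [0,0.005,0,0,0,0,0.1],
    [0,0.006,0,0,0,0,0.1],
    [0,0.006,0,0,0,0,0.1],
  ],
)

```text
t: 20.4
tcp_pos: [0.5833, -0.0497, 0.1039]
orientation: [0.001, 0.027, 1.0, -0.0]
contact_force: [1.0, -2.7, 6.4]
gripper_width: 0.0176
gripper_force: 20.0
```

```bash
cat >> h.py <<'E'
def where():
    g=np.load('g.npz');a=float(g['th']);c,s=np.cos(a),np.sin(a);p,R,st=tool()
    print('gauge mm',((p[:2]-g['t'])@np.array([[c,-s],[s,c]])*1e3).round(1),'z',p[2].round(4),'F',st['contact_force'].round(1),'w',round(st['gripper_width'],4),'t',st['t'])
E
python3 -c "
from h import *
where()"
```

```text
gauge mm [  0.1 -10.1] z 0.1039 F [ 1.  -2.7  6.4] w 0.0176 t 20.4
```

Emit:
step_arm(
  steps=[
    [0,0.0005,0,0,0,0,0.1],
    [0,0.001,0,0,0,0,0.1],
    [0,0.0015,0,0,0,0,0.1],
    [0,0.002,0,0,0,0,0.1],
    [0,0.0025,0,0,0,0,0.1],
    [0,0.0025,0,0,0,0,0.1],
    [0,0.0025,0,0,0,0,0.1],
  ],
)

```text
t: 21.1
tcp_pos: [0.5835, -0.0474, 0.1039]
orientation: [0.001, 0.027, 1.0, -0.0]
contact_force: [0.9, -3.9, 6.0]
gripper_width: 0.0174
gripper_force: 20.0
```

Emit:
step_arm(
  steps=[
    [0,0.0005,0,0,0,0,0.1],
    [0,0.001,0,0,0,0,0.1],
    [0,0.0015,0,0,0,0,0.1],
    [0,0.0015,0,0,0,0,0.1],
  ],
)

```text
t: 21.5
tcp_pos: [0.5834, -0.0473, 0.1039]
orientation: [0.001, 0.027, 1.0, -0.001]
contact_force: [1.1, -10.2, 5.5]
gripper_width: 0.0178
gripper_force: 20.0
```

Emit:
step_arm(
  steps=[
    [0,0.0005,0,0,0,0,0.1],
    [0,0.0005,0,0,0,0,0.1],
    [0,0.0005,0,0,0,0,0.1],
    [0,-0.006,0,0,0,0,0.1],
    [0,-0.013,0,0,0,0,0.1],
    [0,-0.021,0,0,0,0,0.1],
    [0,-0.029,0,0,0,0,0.1],
    [0,-0.037,0,0,0,0,0.1],
    [0,-0.045,0,0,0,0,0.1],
    [0,-0.053,0,0,0,0,0.1],
    [0,-0.06,0,0,0,0,0.1],
    [0,-0.06,0,0,0,0,0.1],
    [0,-0.06,0,0,0,0,0.55],
    [0,-0.06,0,0,0,0,0.55],
    [0,-0.06,0,0,0,0,0.55],
    [0,-0.06,0,0,0,0,0.55],
    [0,-0.06,-0.03,0,0,0,0.55],
    [0,-0.06,-0.06,0,0,0,0.55],
  ],
)

```text
t: 23.3
tcp_pos: [0.5789, -0.1052, 0.1634]
orientation: [-0.001, 0.026, 1.0, -0.0]
contact_force: [0.9, 0.1, -1.0]
gripper_width: 0.0517
gripper_force: 0.0
```

Run:
```python
from h import *
f=lambda *a:[float(v) for v in shift(*a)]
where();print(f(gw(0,55,51),90+GY))
packs_top()
im,c=grab('top')
for k in('green','red'):
    for q in blobs(im,k,500)[:1]:
        print(k,*rect(c,q,.003)); M=pt(c,q.reshape(-1,2),.003)[:,:2].mean(0)
        print(M)
im=cv2.imread('pics/top0.png')
```

```text
gauge mm [ -1.4 -65.7] z 0.1634 F [ 0.9  0.1 -1. ] w 0.0517 t 23.3
[-0.0015, 0.1207, 0.1123, -0.0005, -0.0021, -0.0011]
teal 88.5 [0.5919 0.0154 0.0466 0.0249] 0.2
blue 125.0 [0.4547 0.2601 0.0485 0.038 ] 12.9
yellow 140.0 [0.5888 0.3879 0.0471 0.0451] 172.8
green [ 0.4493 -0.3185  0.1636  0.1437] 92.0
[ 0.4490811  -0.31863497]
red [ 0.6206 -0.3201  0.1632  0.147 ] 90.8
[ 0.61735207 -0.32391298]
```

Emit:
step_arm(
  steps=[
    [-0.0015,0.04,0,0,0,0,0.55],
    [-0.0015,0.085,0,0,0,0,0.55],
    [-0.0015,0.115,0,0,0,0,0.55],
    [-0.0015,0.1207,0.01,0,0,0,0.55],
    [-0.0015,0.1207,0.05,0,0,0,0.55],
    [-0.0015,0.1207,0.08,0,0,0,0.55],
    [-0.0015,0.1207,0.1,0,0,0,0.55],
    [-0.0015,0.1207,0.11,0,0,0,0.55],
    [-0.0015,0.1207,0.112,0,0,0,0.55],
    [-0.0015,0.1207,0.112,0,0,0,0.2],
    [-0.0015,0.1207,0.112,0,0,0,0.2],
    [-0.0015,0.1207,0.112,0,0,0,0.2],
    [-0.0015,0.1207,0.112,0,0,0,0.2],
    [-0.0015,0.1207,0.1,0,0,0,0.2],
    [-0.0015,0.119,0.07,0,0,0,0.2],
    [-0.0015,0.118,0.03,0,0,0,0.2],
    [-0.0015,0.118,-0.01,0,0,0,0.2],
    [-0.0015,0.118,-0.04,0,0,0,0.2],
    [-0.0015,0.118,-0.04,0,0,0,0.2],
  ],
  grip_force=25,
)

```text
t: 25.3
tcp_pos: [0.5895, 0.0127, 0.2083]
orientation: [0.003, 0.027, 1.0, 0.001]
contact_force: [0.5, -1.4, -2.2]
gripper_width: 0.0296
gripper_force: 25.0
```

Run:
```python
from h import *
f=lambda *a:[float(v) for v in shift(*a)]
where();print(f([.449,-.360,.0145],90+GY))
```

```text
gauge mm [ 3.  52.5] z 0.2083 F [ 0.5 -1.4 -2.2] w 0.0296 t 25.3
[0.1217, -0.38, 0.1922, 0.0021, 0.0064, -0.0012]
```

Emit:
step_arm(
  steps=[
    [0.015,-0.045,0,0,0,0,0.2],
    [0.03,-0.09,0,0,0,0,0.2],
    [0.045,-0.135,0,0,0,0,0.2],
    [0.06,-0.18,0,0,0,0,0.2],
    [0.075,-0.225,0,0,0,0,0.2],
    [0.09,-0.27,0,0,0,0,0.2],
    [0.105,-0.315,0,0,0,0,0.2],
    [0.12,-0.36,0.02,0,0,0,0.2],
    [0.12,-0.38,0.06,0,0,0,0.2],
    [0.12,-0.38,0.1,0,0,0,0.2],
    [0.12,-0.38,0.14,0,0,0,0.2],
    [0.12,-0.38,0.165,0,0,0,0.2],
    [0.12,-0.38,0.178,0,0,0,0.2],
    [0.12,-0.38,0.184,0,0,0,0.2],
    [0.12,-0.38,0.186,0,0,0,0.2],
    [0.12,-0.38,0.186,0,0,0,0.2],
  ],
)

```text
t: 26.9
tcp_pos: [0.4481, -0.3609, 0.0182]
orientation: [0.001, 0.026, 1.0, -0.0]
contact_force: [0.6, 0.4, -1.3]
gripper_width: 0.0301
gripper_force: 25.0
```

Emit:
step_arm(
  steps=[
    [0,0,0.002,0,0,0,0.2],
    [0,0,0.0035,0,0,0,0.2],
    [0,0,0.0035,0,0,0,0.2],
    [0,0,0.0035,0,0,0,0.5],
    [0,0,0.0035,0,0,0,0.55],
    [0,0,0.0035,0,0,0,0.55],
    [0,0,0.0035,0,0,0,0.55],
    [0,0,-0.03,0,0,0,0.55],
    [0,0,-0.08,0,0,0,0.55],
    [0,0,-0.13,0,0,0,0.7],
    [0,0.04,-0.17,0,0,0,0.7],
    [0,0.09,-0.2,0,0,0,0.75],
    [0,0.14,-0.2,0,0,0,0.75],
    [0,0.19,-0.2,0,0,0,0.75],
    [0,0.24,-0.2,0,0,0,0.75],
  ],
)

```text
t: 28.4
tcp_pos: [0.4594, -0.1319, 0.2179]
orientation: [0.001, 0.026, 1.0, 0.0]
contact_force: [1.5, 0.0, 0.4]
gripper_width: 0.0706
gripper_force: 0.0
```

Run:
```python
from h import *
f=lambda *a:[float(v) for v in shift(*a)]
where();packs_top()
print(f([.4517,.2657,.20],103.4),f([.4517,.2657,.01],103.4))
im,c=grab('scene');cv2.imwrite('pics/s1b.png',cv2.resize(im[80:290,60:460],(800,420),interpolation=cv2.INTER_CUBIC))
```

```text
gauge mm [-119.4  -98.5] z 0.2179 F [1.5 0.  0.4] w 0.0706 t 28.4
teal 114.5 [ 0.4465 -0.3591  0.0457  0.0316] 178.2
blue 124.5 [0.4547 0.2603 0.0487 0.0378] 14.1
yellow 139.0 [0.589  0.3882 0.0472 0.0449] 174.1
[0.0265, 0.3892, 0.0182, 0.0021, 0.0004, -0.2806] [0.0265, 0.3888, 0.2082, 0.0021, 0.0004, -0.2806]
```

View pics/s1b.png

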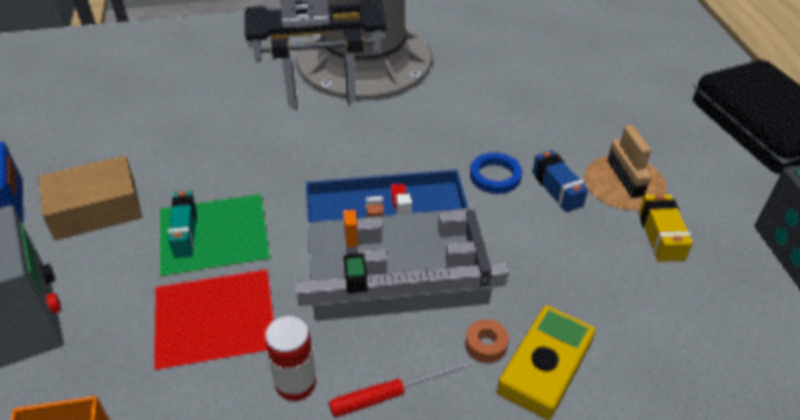

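Teal stands on the green mat at (181,222), and blue has not moved, at (559,180). Next I pick blue.

Emit:
step_arm(
  steps=[
    [0.003,0.05,0,0,0,-0.05,0.75],
    [0.007,0.1,0,0,0,-0.1,0.75],
    [0.01,0.15,0,0,0,-0.15,0.75],
    [0.014,0.2,0,0,0,-0.2,0.75],
    [0.017,0.25,0,0,0,-0.25,0.75],
    [0.02,0.3,0,0,0,-0.2806,0.75],
    [0.024,0.35,0,0,0,-0.2806,0.75],
    [0.0265,0.389,0,0,0,-0.2806,0.75],
    [0.0265,0.389,0.03,0,0,-0.2806,0.75],
    [0.0265,0.389,0.08,0,0,-0.2806,0.75],
    [0.0265,0.389,0.12,0,0,-0.2806,0.75],
    [0.0265,0.389,0.15,0,0,-0.2806,0.75],
    [0.0265,0.389,0.15,0,0,-0.2806,0.75],
    [0.0265,0.389,0.15,0,0,-0.2806,0.75],
  ],
)

```text
t: 29.9
tcp_pos: [0.4539, 0.2559, 0.0677]
orientation: [-0.0, -0.113, 0.994, -0.0]
contact_force: [-0.2, 0.8, 0.5]
gripper_width: 0.0705
gripper_force: 0.0
```

Run:
```python
from h import *
f=lambda *a:[float(v) for v in shift(*a)]
where();print(f([.4517,.2657,.01],103.4))
```

```text
gauge mm [-145.   288.4] z 0.0677 F [-0.2  0.8  0.5] w 0.0705 t 29.9
[-0.0001, 0.0101, 0.0577, -0.0005, -0.0005, -0.0066]
```

Emit:
step_arm(
  steps=[
    [0,0.01,0.02,0,0,-0.006,0.75],
    [0,0.01,0.04,0,0,-0.006,0.75],
    [0,0.01,0.053,0,0,-0.006,0.75],
    [0,0.01,0.0565,0,0,-0.006,0.75],
    [0,0.01,0.0565,0,0,-0.006,0.75],
    [0,0.01,0.0565,0,0,-0.006,0.2],
    [0,0.01,0.0565,0,0,-0.006,0.2],
    [0,0.01,0.0565,0,0,-0.006,0.2],
    [0,0.01,0.0565,0,0,-0.006,0.2],
    [0,0.01,0.0565,0,0,-0.006,0.2],
    [0,0.01,0.03,0,0,-0.006,0.2],
    [0,0.01,-0.02,0,0,-0.006,0.2],
    [0,0.01,-0.07,0,0,-0.006,0.2],
    [0,0.01,-0.11,0,0,-0.006,0.2],
    [0,0.01,-0.14,0,0,-0.006,0.2],
    [0,0.01,-0.14,0,0,-0.006,0.2],
    [0,0.01,-0.14,0,0,-0.006,0.2],
  ],
  grip_force=25,
)

```text
t: 31.6
tcp_pos: [0.4512, 0.2659, 0.2072]
orientation: [0.0, -0.117, 0.993, 0.0]
contact_force: [-0.1, -0.7, -2.3]
gripper_width: 0.0368
gripper_force: 25.0
```

Run:
```python
from h import *
f=lambda *a:[float(v) for v in shift(*a)]
where();print(f(gw(0,46,51),90+GY))
```

```text
gauge mm [-148.2  298.2] z 0.2072 F [-0.1 -0.7 -2.3] w 0.0368 t 31.6
[-0.071, -0.2838, 0.1561, 0.0004, 0.0004, 0.2857]
```

Emit:
step_arm(
  steps=[
    [-0.01,-0.045,0,0,0,0.05,0.2],
    [-0.02,-0.09,0,0,0,0.1,0.2],
    [-0.032,-0.135,0,0,0,0.15,0.2],
    [-0.045,-0.18,0,0,0,0.2,0.2],
    [-0.057,-0.225,0,0,0,0.25,0.2],
    [-0.067,-0.265,0,0,0,0.2857,0.2],
    [-0.071,-0.2838,0.02,0,0,0.2857,0.2],
    [-0.071,-0.2838,0.05,0,0,0.2857,0.2],
    [-0.071,-0.2838,0.05,0,0,0.2857,0.2],
    [-0.071,-0.2838,0.05,0,0,0.2857,0.2],
    [-0.071,-0.2838,0.05,0,0,0.2857,0.2],
  ],
)

```text
t: 32.7
tcp_pos: [0.5864, 0.0068, 0.158]
orientation: [0.0, 0.026, 1.0, 0.0]
contact_force: [0.0, 0.2, -0.7]
gripper_width: 0.0369
gripper_force: 25.0
```

Run:
```python
from h import *
f=lambda *a:[float(v) for v in shift(*a)]
where();print(f(gw(0,46,51),90+GY));packs_top()
```

```text
gauge mm [ 0.3 46.5] z 0.158 F [ 0.   0.2 -0.7] w 0.0369 t 32.7
[0.0003, -0.0005, 0.107, 0.0001, 0.0005, 0.0007]
teal 112.5 [ 0.4465 -0.3591  0.0457  0.0316] 178.2
blue 61.0 [0.4039 0.1937 0.0669 0.0237] 171.5
yellow 139.0 [0.5891 0.3882 0.0476 0.0445] 172.8
```

Emit:
step_arm(
  steps=[
    [0,0,0.04,0,0,0,0.2],
    [0,0,0.07,0,0,0,0.2],
    [0,0,0.09,0,0,0,0.2],
    [0,0,0.102,0,0,0,0.2],
    [0,0,0.1065,0,0,0,0.2],
    [0,0,0.107,0,0,0,0.2],
    [0,0,0.107,0,0,0,0.2],
    [0,0,0.107,0,0,0,0.57],
    [0,0,0.107,0,0,0,0.57],
    [0,0,0.107,0,0,0,0.57],
    [0,0,0.107,0,0,0,0.57],
    [0,0,0.08,0,0,0,0.57],
    [0,0,0.03,0,0,0,0.57],
    [0,-0.005,-0.01,0,0,0,0.57],
    [0,-0.05,-0.01,0,0,0,0.57],
    [0,-0.09,-0.01,0,0,0,0.57],
    [0,-0.1135,-0.01,0,0,0,0.57],
    [0,-0.1135,-0.01,0,0,0,0.57],
    [0,-0.1135,0.0,0,0,0,0.57],
  ],
)

```text
t: 34.65
tcp_pos: [0.5809, -0.1073, 0.1579]
orientation: [0.001, 0.026, 1.0, 0.0]
contact_force: [1.6, 0.2, 0.3]
gripper_width: 0.0536
gripper_force: 0.0
```

Run:
```python
from h import *
f=lambda *a:[float(v) for v in shift(*a)]
where();print(f(gw(0,-67.5,104),90+GY))
im,c=grab('wrist');cv2.imwrite('pics/w6b.png',cv2.resize(im,(640,480)))
```

```text
gauge mm [  0.7 -67.7] z 0.1579 F [1.6 0.2 0.3] w 0.0536 t 34.65
[0.0008, 0.0002, 0.0539, 0.0003, 0.0019, -0.0011]
```

View pics/w6b.png

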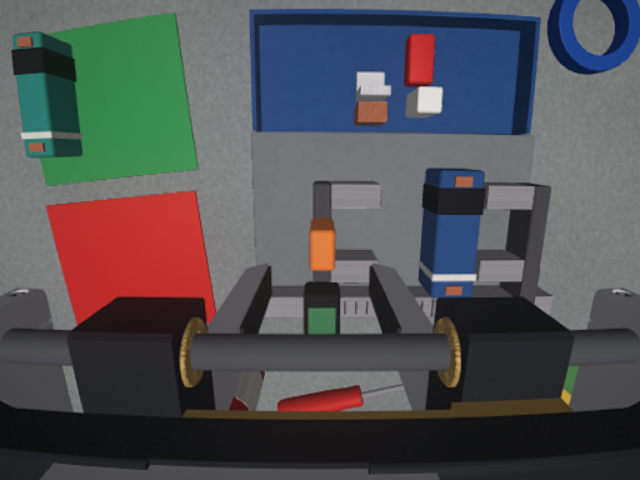

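Blue stands between the jaws at (452,230) and the tab at (322,245) is centred between the fingers. Next I pinch and push.

Emit:
step_arm(
  steps=[
    [0,0,0.03,0,0,0,0.57],
    [0,0,0.05,0,0,0,0.57],
    [0,0,0.054,0,0,0,0.57],
    [0,0,0.054,0,0,0,0.1],
    [0,0,0.054,0,0,0,0.1],
    [0,0,0.054,0,0,0,0.1],
    [0,0,0.054,0,0,0,0.1],
    [0,0,0.054,0,0,0,0.1],
    [0,0.006,0.054,0,0,0,0.1],
    [0,0.013,0.054,0,0,0,0.1],
    [0,0.02,0.054,0,0,0,0.1],
    [0,0.027,0.054,0,0,0,0.1],
    [0,0.034,0.054,0,0,0,0.1],
    [0,0.04,0.054,0,0,0,0.1],
    [0,0.043,0.054,0,0,0,0.1],
    [0,0.045,0.054,0,0,0,0.1],
    [0,0.046,0.054,0,0,0,0.1],
    [0,0.047,0.054,0,0,0,0.1],
    [0,0.048,0.054,0,0,0,0.1],
    [0,0.048,0.054,0,0,0,0.1],
  ],
  grip_force=20,
)

```text
t: 36.7
tcp_pos: [0.5833, -0.059, 0.1037]
orientation: [0.001, 0.026, 1.0, -0.0]
contact_force: [0.2, -2.8, 6.2]
gripper_width: 0.0177
gripper_force: 20.0
```

Emit:
step_arm(
  steps=[
    [0,0.0007,0,0,0,0,0.1],
    [0,0.0014,0,0,0,0,0.1],
    [0,0.002,0,0,0,0,0.1],
    [0,0.0025,0,0,0,0,0.1],
    [0,0.003,0,0,0,0,0.1],
    [0,0.003,0,0,0,0,0.1],
  ],
)

```text
t: 37.3
tcp_pos: [0.5834, -0.0562, 0.1038]
orientation: [0.001, 0.026, 1.0, -0.0]
contact_force: [0.5, -4.1, 6.0]
gripper_width: 0.0177
gripper_force: 20.0
```

```bash
python3 -c "
from h import *
where()"
```

```text
gauge mm [  0.5 -16.5] z 0.1038 F [ 0.5 -4.1  6. ] w 0.0177 t 37.3
```

Contact is expected near −14.5, so I push on in half-millimetre rows.

Emit:
step_arm(
  steps=[
    [0,0.0005,0,0,0,0,0.1],
    [0,0.001,0,0,0,0,0.1],
    [0,0.0015,0,0,0,0,0.1],
    [0,0.002,0,0,0,0,0.1],
    [0,0.0023,0,0,0,0,0.1],
    [0,0.0026,0,0,0,0,0.1],
    [0,0.0026,0,0,0,0,0.1],
  ],
)

```text
t: 38.0
tcp_pos: [0.5835, -0.0544, 0.1037]
orientation: [0.001, 0.026, 1.0, -0.001]
contact_force: [-0.1, -7.1, 6.0]
gripper_width: 0.0177
gripper_force: 20.0
```

Emit:
step_arm(
  steps=[
    [0,0.0005,0,0,0,0,0.1],
    [0,0.001,0,0,0,0,0.1],
    [0,0.001,0,0,0,0,0.1],
    [0,0.001,0,0,0,0,0.1],
  ],
)

```text
t: 38.4
tcp_pos: [0.5835, -0.0544, 0.1038]
orientation: [0.001, 0.027, 1.0, -0.001]
contact_force: [0.5, -12.1, 5.8]
gripper_width: 0.0179
gripper_force: 20.0
```

Emit:
step_arm(
  steps=[
    [0,-0.003,0,0,0,0,0.1],
    [0,-0.008,0,0,0,0,0.1],
    [0,-0.015,0,0,0,0,0.1],
    [0,-0.023,0,0,0,0,0.1],
    [0,-0.031,0,0,0,0,0.1],
    [0,-0.039,0,0,0,0,0.1],
    [0,-0.047,0,0,0,0,0.1],
    [0,-0.054,0,0,0,0,0.1],
    [0,-0.054,0,0,0,0,0.1],
    [0,-0.054,0,0,0,0,0.1],
    [0,-0.054,0,0,0,0,0.55],
    [0,-0.054,0,0,0,0,0.55],
    [0,-0.054,0,0,0,0,0.55],
    [0,-0.054,0,0,0,0,0.55],
    [0,-0.054,-0.03,0,0,0,0.55],
    [0,-0.054,-0.06,0,0,0,0.55],
    [0,-0.054,-0.06,0,0,0,0.6],
    [0,-0.054,-0.06,0,0,0,0.6],
  ],
)

```text
t: 40.2
tcp_pos: [0.5805, -0.1064, 0.1635]
orientation: [0.001, 0.026, 1.0, 0.0]
contact_force: [0.6, -0.0, -0.9]
gripper_width: 0.0562
gripper_force: 0.0
```

Run:
```python
from h import *
f=lambda *a:[float(v) for v in shift(*a)]
where();print(f(gw(0,51.5,51),90+GY))
packs_top()
```

```text
gauge mm [  0.2 -66.8] z 0.1635 F [ 0.6 -0.  -0.9] w 0.0562 t 40.2
[0.0003, 0.1183, 0.1125, 0.0003, 0.001, 0.0001]
teal 115.5 [ 0.4464 -0.3591  0.0458  0.0316] 178.2
blue 124.5 [0.5937 0.0101 0.0502 0.0355] 0.1
yellow 140.0 [0.5888 0.3879 0.0471 0.0451] 172.8
```

Blue was pressed (about 9 N on the pack). Now I pick it and place it on the green mat.

Emit:
step_arm(
  steps=[
    [0,0.04,0,0,0,0,0.6],
    [0,0.085,0,0,0,0,0.6],
    [0,0.115,0,0,0,0,0.6],
    [0,0.1183,0.01,0,0,0,0.6],
    [0,0.1183,0.05,0,0,0,0.6],
    [0,0.1183,0.08,0,0,0,0.6],
    [0,0.1183,0.1,0,0,0,0.6],
    [0,0.1183,0.11,0,0,0,0.6],
    [0,0.1183,0.1125,0,0,0,0.6],
    [0,0.1183,0.1125,0,0,0,0.6],
    [0,0.1183,0.1125,0,0,0,0.2],
    [0,0.1183,0.1125,0,0,0,0.2],
    [0,0.1183,0.1125,0,0,0,0.2],
    [0,0.1183,0.1125,0,0,0,0.2],
    [0,0.1165,0.09,0,0,0,0.2],
    [0,0.1155,0.05,0,0,0,0.2],
    [0,0.115,0.0,0,0,0,0.2],
    [0,0.115,-0.035,0,0,0,0.2],
    [0,0.115,-0.04,0,0,0,0.2],
    [0,0.115,-0.04,0,0,0,0.2],
  ],
  grip_force=25,
)

```text
t: 42.25
tcp_pos: [0.5865, 0.0086, 0.204]
orientation: [0.001, 0.026, 1.0, 0.0]
contact_force: [-0.8, -0.1, -2.8]
gripper_width: 0.0362
gripper_force: 25.0
```

Run:
```python
from h import *
f=lambda *a:[float(v) for v in shift(*a)]
where();print(f([.449,-.278,.0145],90+GY))
```

```text
gauge mm [ 0.3 48.3] z 0.204 F [-0.8 -0.1 -2.8] w 0.0362 t 42.25
[0.1229, -0.2934, 0.189, 0.0008, 0.0016, 0.0001]
```

Emit:
step_arm(
  steps=[
    [0.015,-0.045,0,0,0,0,0.2],
    [0.035,-0.09,0,0,0,0,0.2],
    [0.055,-0.135,0,0,0,0,0.2],
    [0.075,-0.18,0,0,0,0,0.2],
    [0.095,-0.225,0,0,0,0,0.2],
    [0.115,-0.27,0,0,0,0,0.2],
    [0.123,-0.293,0.02,0,0,0,0.2],
    [0.123,-0.293,0.06,0,0,0,0.2],
    [0.123,-0.293,0.1,0,0,0,0.2],
    [0.123,-0.293,0.14,0,0,0,0.2],
    [0.123,-0.293,0.165,0,0,0,0.2],
    [0.123,-0.293,0.178,0,0,0,0.2],
    [0.123,-0.293,0.185,0,0,0,0.2],
    [0.123,-0.293,0.187,0,0,0,0.2],
    [0.123,-0.293,0.187,0,0,0,0.2],
  ],
)

```text
t: 43.75
tcp_pos: [0.4486, -0.2781, 0.0168]
orientation: [0.0, 0.026, 1.0, -0.0]
contact_force: [0.8, -0.0, -2.3]
gripper_width: 0.0368
gripper_force: 25.0
```

Emit:
step_arm(
  steps=[
    [0,0,0.002,0,0,0,0.2],
    [0,0,0.002,0,0,0,0.2],
    [0,0,0.002,0,0,0,0.5],
    [0,0,0.002,0,0,0,0.55],
    [0,0,0.002,0,0,0,0.55],
    [0,0,0.002,0,0,0,0.55],
    [0,0,-0.03,0,0,0,0.55],
    [0,0,-0.08,0,0,0,0.55],
    [0,0,-0.13,0,0,0,0.7],
    [0,0.04,-0.17,0,0,0,0.8],
    [-0.01,0.09,-0.2,0,0,0,0.85],
    [-0.02,0.14,-0.2,0,0,0,0.85],
    [-0.03,0.19,-0.2,0,0,0,0.85],
    [-0.04,0.24,-0.2,0,0,0,0.85],
    [-0.05,0.29,-0.2,0,0,0.04,0.85],
    [-0.06,0.34,-0.2,0,0,0.08,0.85],
    [-0.07,0.39,-0.2,0,0,0.08,0.85],
    [-0.08,0.44,-0.2,0,0,0.08,0.85],
    [-0.09,0.48,-0.2,0,0,0.08,0.85],
    [-0.09,0.48,-0.2,0,0,0.08,0.85],
  ],
)

```text
t: 45.75
tcp_pos: [0.5629, 0.2029, 0.2155]
orientation: [-0.0, 0.063, 0.998, 0.0]
contact_force: [-0.0, -0.5, 0.1]
gripper_width: 0.0799
gripper_force: 0.0
```

Run:
```python
from h import *
f=lambda *a:[float(v) for v in shift(*a)]
where();packs_top()
print(f([.5859,.393,.10],82.4))
```

```text
gauge mm [-33.4 241.1] z 0.2155 F [-0.  -0.5  0.1] w 0.0799 t 45.75
teal 114.0 [ 0.4465 -0.3591  0.0457  0.0316] 178.2
blue 100.5 [ 0.4517 -0.2786  0.0486  0.0315] 178.7
[0.0013, 0.1925, 0.1154, 0.0001, -0.0008, 0.0061]
```

Run:
```python
from h import *
im,c=grab('wrist');cv2.imwrite('pics/w7b.png',cv2.resize(im,(640,480)))
for q in blobs(im,'yellow',60): print(q.reshape(-1,2).mean(0).round(),*rect(c,q,.044))
im,c=grab('scene')
for q in blobs(im,'yellow',60): print('scene',q.reshape(-1,2).mean(0).round(),*rect(c,q,.044))
im0=cv2.imread('pics/scene0.png')
for q in blobs(im0,'yellow',60): print('scene0',q.reshape(-1,2).mean(0).round(),*rect(c,q,.044))
```

```text
[230. 316.] [0.7792 0.131  0.1496 0.0651] 91.9
[393. 177.] [0.5914 0.3918 0.0499 0.0455] 172.7
[390. 204.] [0.6315 0.3865 0.0452 0.0135] 82.6
[398. 138.] [0.5385 0.3988 0.045  0.0135] 83.5
scene [333. 260.] [0.7989 0.1257 0.1581 0.0795] 137.6
scene [393. 190.] [0.5883 0.3924 0.0492 0.0482] 172.0
scene [397. 203.] [0.6452 0.3818 0.0484 0.0459] 162.2
scene0 [334. 259.] [0.7978 0.1267 0.1552 0.0795] 137.6
scene0 [393. 190.] [0.5883 0.3924 0.0492 0.0482] 172.0
```

View pics/w7b.png

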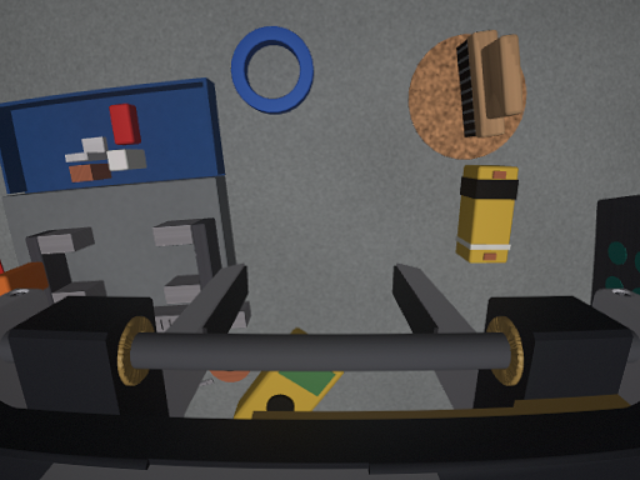

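Emit:
step_arm(
  steps=[
    [0,0.045,0,0,0,0,0.85],
    [0,0.09,0,0,0,0,0.85],
    [0.001,0.135,0.02,0,0,0.006,0.85],
    [0.001,0.18,0.06,0,0,0.006,0.85],
    [0.001,0.1925,0.1,0,0,0.006,0.85],
    [0.001,0.1925,0.115,0,0,0.006,0.85],
    [0.001,0.1925,0.115,0,0,0.006,0.85],
    [0.001,0.1925,0.115,0,0,0.006,0.85],
  ],
)

```text
t: 46.7
tcp_pos: [0.5887, 0.3855, 0.1029]
orientation: [0.001, 0.07, 0.998, 0.0]
contact_force: [-0.3, -0.4, 1.0]
gripper_width: 0.0801
gripper_force: 0.0
```

Run:
```python
from h import *
f=lambda *a:[float(v) for v in shift(*a)]
where();print(f([.5855,.393,.01],82.4))
```

```text
gauge mm [-17.  424.9] z 0.1029 F [-0.3 -0.4  1. ] w 0.0801 t 46.7
[0.0044, 0.0069, 0.0929, 0.0001, 0.0014, -0.008]
```

Emit:
step_arm(
  steps=[
    [0.003,0.006,0.03,0,0,0,0.85],
    [0.003,0.006,0.06,0,0,0,0.85],
    [0.003,0.006,0.08,0,0,0,0.85],
    [0.003,0.006,0.089,0,0,0,0.85],
    [0.003,0.006,0.0915,0,0,0,0.85],
    [0.003,0.006,0.0915,0,0,0,0.85],
    [0.003,0.006,0.0915,0,0,0,0.3],
    [0.003,0.006,0.0915,0,0,0,0.3],
    [0.003,0.006,0.0915,0,0,0,0.3],
    [0.003,0.006,0.0915,0,0,0,0.3],
    [0.003,0.006,0.0915,0,0,0,0.3],
    [0.003,0.006,0.07,0,0,0,0.3],
    [0.003,0.006,0.03,0,0,0,0.3],
    [0.003,0.006,-0.02,0,0,0,0.3],
    [0.003,0.006,-0.07,0,0,0,0.3],
    [0.003,0.006,-0.1,0,0,0,0.3],
    [0.003,0.006,-0.1,0,0,0,0.3],
    [0.003,0.006,-0.1,0,0,0,0.3],
  ],
  grip_force=25,
)

```text
t: 48.5
tcp_pos: [0.585, 0.3941, 0.2011]
orientation: [0.0, 0.069, 0.998, 0.0]
contact_force: [-0.1, 0.6, -3.1]
gripper_width: 0.0456
gripper_force: 25.0
```

Run:
```python
from h import *
f=lambda *a:[float(v) for v in shift(*a)]
where();print(f(gw(0,41,51),90+GY))
```

```text
gauge mm [-21.2 433.2] z 0.2011 F [-0.1  0.6 -3.1] w 0.0456 t 48.5
[-0.0548, -0.389, 0.15, 0.0003, 0.0, -0.086]
```

Emit:
step_arm(
  steps=[
    [-0.006,-0.045,0,0,0,-0.01,0.3],
    [-0.012,-0.09,0,0,0,-0.02,0.3],
    [-0.018,-0.135,0,0,0,-0.03,0.3],
    [-0.024,-0.18,0,0,0,-0.04,0.3],
    [-0.031,-0.225,0,0,0,-0.05,0.3],
    [-0.037,-0.27,0,0,0,-0.06,0.3],
    [-0.043,-0.315,0,0,0,-0.07,0.3],
    [-0.05,-0.36,0,0,0,-0.08,0.3],
    [-0.0548,-0.389,0.02,0,0,-0.086,0.3],
    [-0.0548,-0.389,0.045,0,0,-0.086,0.3],
    [-0.0548,-0.389,0.045,0,0,-0.086,0.3],
    [-0.0548,-0.389,0.045,0,0,-0.086,0.3],
    [-0.0548,-0.389,0.045,0,0,-0.086,0.3],
  ],
)

```text
t: 49.8
tcp_pos: [0.5862, 0.0022, 0.1567]
orientation: [0.0, 0.025, 1.0, 0.0]
contact_force: [1.7, 0.1, -2.6]
gripper_width: 0.0457
gripper_force: 25.0
```

Run:
```python
from h import *
f=lambda *a:[float(v) for v in shift(*a)]
where();print(f(gw(0,41,51),90+GY))
```

```text
gauge mm [ 0.3 41.9] z 0.1567 F [ 1.7  0.1 -2.6] w 0.0457 t 49.8
[0.0003, -0.0009, 0.1057, 0.0, 0.0001, 0.0012]
```

Emit:
step_arm(
  steps=[
    [0,-0.001,0.04,0,0,0,0.3],
    [0,-0.001,0.07,0,0,0,0.3],
    [0,-0.001,0.09,0,0,0,0.3],
    [0,-0.001,0.101,0,0,0,0.3],
    [0,-0.001,0.1055,0,0,0,0.3],
    [0,-0.001,0.106,0,0,0,0.3],
    [0,-0.001,0.106,0,0,0,0.3],
    [0,-0.001,0.106,0,0,0,0.67],
    [0,-0.001,0.106,0,0,0,0.67],
    [0,-0.001,0.106,0,0,0,0.67],
    [0,-0.001,0.106,0,0,0,0.67],
    [0,-0.001,0.08,0,0,0,0.67],
    [0,-0.001,0.03,0,0,0,0.67],
    [0,-0.005,-0.01,0,0,0,0.67],
    [0,-0.05,-0.01,0,0,0,0.57],
    [0,-0.09,-0.01,0,0,0,0.57],
    [0,-0.1085,-0.01,0,0,0,0.57],
    [0,-0.1085,-0.01,0,0,0,0.57],
    [0,-0.1085,0.0,0,0,0,0.57],
    [0,-0.1085,0.0,0,0,0,0.57],
  ],
)

```text
t: 51.8
tcp_pos: [0.5798, -0.1056, 0.1547]
orientation: [-0.001, 0.025, 1.0, 0.0]
contact_force: [-0.1, 0.5, -0.2]
gripper_width: 0.0535
gripper_force: 0.0
```

Run:
```python
from h import *
f=lambda *a:[float(v) for v in shift(*a)]
where();print(f(gw(0,-67.5,104),90+GY))
im,c=grab('wrist');cv2.imwrite('pics/w8b.png',cv2.resize(im,(640,480)))
```

```text
gauge mm [ -0.6 -66.1] z 0.1547 F [-0.1  0.5 -0.2] w 0.0535 t 51.8
[-0.0007, -0.0014, 0.0507, 0.0003, -0.002, 0.0014]
```

View pics/w8b.png

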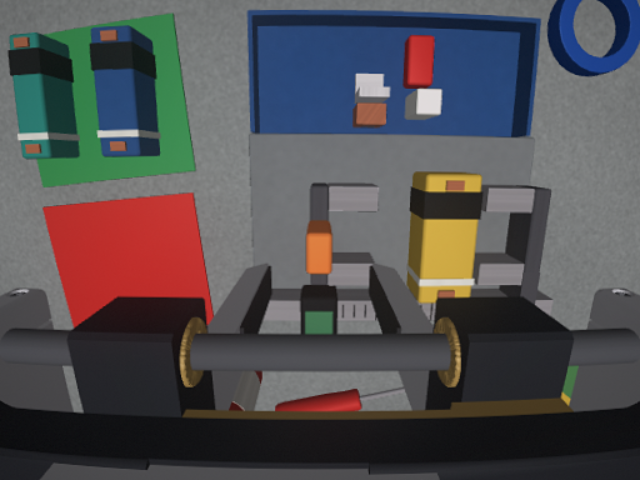

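Teal and blue stand on the green mat at (43,95) and (125,95), and yellow stands between the jaws at (445,235) with the tab centred. Next I pinch and push.

Emit:
step_arm(
  steps=[
    [0,-0.001,0.03,0,0,0,0.57],
    [0,-0.001,0.047,0,0,0,0.57],
    [0,-0.001,0.0507,0,0,0,0.57],
    [0,-0.001,0.0507,0,0,0,0.1],
    [0,-0.001,0.0507,0,0,0,0.1],
    [0,-0.001,0.0507,0,0,0,0.1],
    [0,-0.001,0.0507,0,0,0,0.1],
    [0,-0.001,0.0507,0,0,0,0.1],
    [0,0.005,0.0507,0,0,0,0.1],
    [0,0.012,0.0507,0,0,0,0.1],
    [0,0.019,0.0507,0,0,0,0.1],
    [0,0.026,0.0507,0,0,0,0.1],
    [0,0.031,0.0507,0,0,0,0.1],
    [0,0.034,0.0507,0,0,0,0.1],
    [0,0.036,0.0507,0,0,0,0.1],
    [0,0.037,0.0507,0,0,0,0.1],
    [0,0.038,0.0507,0,0,0,0.1],
    [0,0.039,0.0507,0,0,0,0.1],
    [0,0.0395,0.0507,0,0,0,0.1],
    [0,0.0395,0.0507,0,0,0,0.1],
  ],
  grip_force=20,
)

```text
t: 53.85
tcp_pos: [0.5829, -0.0675, 0.106]
orientation: [0.0, 0.026, 1.0, -0.0]
contact_force: [0.4, -4.0, 5.7]
gripper_width: 0.0172
gripper_force: 20.0
```

Emit:
step_arm(
  steps=[
    [0,0.0005,0,0,0,0,0.1],
    [0,0.001,0,0,0,0,0.1],
    [0,0.0015,0,0,0,0,0.1],
    [0,0.002,0,0,0,0,0.1],
    [0,0.0025,0,0,0,0,0.1],
    [0,0.0025,0,0,0,0,0.1],
  ],
)

```text
t: 54.45
tcp_pos: [0.583, -0.065, 0.106]
orientation: [0.0, 0.026, 1.0, -0.0]
contact_force: [1.8, -3.5, 5.1]
gripper_width: 0.0169
gripper_force: 20.0
```

```bash
python3 -c "
from h import *
where()"
```

```text
gauge mm [  0.6 -25.4] z 0.106 F [ 1.8 -3.5  5.1] w 0.0169 t 54.45
```

Emit:
step_arm(
  steps=[
    [0,0.0005,0,0,0,0,0.1],
    [0,0.001,0,0,0,0,0.1],
    [0,0.0015,0,0,0,0,0.1],
    [0,0.002,0,0,0,0,0.1],
    [0,0.0025,0,0,0,0,0.1],
    [0,0.003,0,0,0,0,0.1],
    [0,0.003,0,0,0,0,0.1],
  ],
)

```text
t: 55.15
tcp_pos: [0.5831, -0.0633, 0.106]
orientation: [0.001, 0.026, 1.0, -0.001]
contact_force: [0.9, -8.1, 4.7]
gripper_width: 0.0172
gripper_force: 20.0
```

Emit:
step_arm(
  steps=[
    [0,0.0005,0,0,0,0,0.1],
    [0,0.001,0,0,0,0,0.1],
    [0,0.001,0,0,0,0,0.1],
    [0,0.001,0,0,0,0,0.1],
  ],
)

```text
t: 55.55
tcp_pos: [0.5831, -0.0633, 0.106]
orientation: [0.001, 0.027, 1.0, -0.001]
contact_force: [0.9, -14.0, 5.5]
gripper_width: 0.017
gripper_force: 20.0
```

Emit:
step_arm(
  steps=[
    [0,-0.004,0,0,0,0,0.1],
    [0,-0.01,0,0,0,0,0.1],
    [0,-0.018,0,0,0,0,0.1],
    [0,-0.026,0,0,0,0,0.1],
    [0,-0.034,0,0,0,0,0.1],
    [0,-0.042,0,0,0,0,0.1],
    [0,-0.05,0,0,0,0,0.1],
    [0,-0.058,0,0,0,0,0.1],
    [0,-0.066,0,0,0,0,0.1],
    [0,-0.074,0,0,0,0,0.1],
    [0,-0.082,0,0,0,0,0.1],
    [0,-0.088,0,0,0,0,0.1],
    [0,-0.091,0,0,0,0,0.1],
    [0,-0.091,0,0,0,0,0.1],
    [0,-0.091,0,0,0,0,0.55],
    [0,-0.091,0,0,0,0,0.55],
    [0,-0.091,0,0,0,0,0.55],
    [0,-0.091,-0.03,0,0,0,0.55],
    [0,-0.091,-0.06,0,0,0,0.65],
    [0,-0.091,-0.06,0,0,0,0.7],
  ],
)

```text
t: 57.55
tcp_pos: [0.5799, -0.1524, 0.169]
orientation: [0.002, 0.026, 1.0, -0.0]
contact_force: [0.7, -0.2, 0.2]
gripper_width: 0.0617
gripper_force: 0.0
```

Run:
```python
from h import *
f=lambda *a:[float(v) for v in shift(*a)]
where();print(f(gw(0,47,51),90+GY));packs_top()
```

```text
gauge mm [   2.  -112.8] z 0.169 F [ 0.7 -0.2  0.2] w 0.0617 t 57.55
[0.0026, 0.1598, 0.118, -0.0001, 0.0049, -0.0002]
teal 113.0 [ 0.4464 -0.3591  0.0458  0.0316] 178.2
blue 63.0 [ 0.4503 -0.2826  0.0479  0.022 ] 171.3
yellow 152.5 [0.5955 0.0065 0.0467 0.0427] 0.1
```

Emit:
step_arm(
  steps=[
    [0,0.045,0,0,0,0,0.7],
    [0,0.09,0,0,0,0,0.7],
    [0,0.135,0,0,0,0,0.7],
    [0,0.16,0,0,0,0,0.7],
    [0,0.16,0.03,0,0,0,0.7],
    [0,0.16,0.06,0,0,0,0.7],
    [0,0.16,0.09,0,0,0,0.7],
    [0,0.16,0.108,0,0,0,0.7],
    [0,0.16,0.115,0,0,0,0.7],
    [0,0.16,0.115,0,0,0,0.7],
    [0,0.16,0.115,0,0,0,0.3],
    [0,0.16,0.115,0,0,0,0.3],
    [0,0.16,0.115,0,0,0,0.3],
    [0,0.16,0.115,0,0,0,0.3],
    [0,0.158,0.09,0,0,0,0.3],
    [0,0.157,0.05,0,0,0,0.3],
    [0,0.157,0.0,0,0,0,0.3],
    [0,0.157,-0.035,0,0,0,0.3],
    [0,0.157,-0.035,0,0,0,0.3],
    [0,0.157,-0.035,0,0,0,0.3],
  ],
  grip_force=25,
)

```text
t: 59.6
tcp_pos: [0.5863, 0.0052, 0.201]
orientation: [0.001, 0.026, 1.0, 0.0]
contact_force: [-1.3, -0.7, -2.2]
gripper_width: 0.0455
gripper_force: 25.0
```

Run:
```python
from h import *
f=lambda *a:[float(v) for v in shift(*a)]
where();print(f([.618,-.322,.0145],90+GY))
```

```text
gauge mm [ 0.2 44.9] z 0.201 F [-1.3 -0.7 -2.2] w 0.0455 t 59.6
[-0.0483, -0.3252, 0.1863, 0.0008, 0.0012, 0.0003]
```

Emit:
step_arm(
  steps=[
    [-0.006,-0.045,0,0,0,0,0.3],
    [-0.013,-0.09,0,0,0,0,0.3],
    [-0.02,-0.135,0,0,0,0,0.3],
    [-0.027,-0.18,0,0,0,0,0.3],
    [-0.034,-0.225,0,0,0,0,0.3],
    [-0.041,-0.27,0,0,0,0,0.3],
    [-0.048,-0.31,0.02,0,0,0,0.3],
    [-0.048,-0.325,0.06,0,0,0,0.3],
    [-0.048,-0.325,0.1,0,0,0,0.3],
    [-0.048,-0.325,0.14,0,0,0,0.3],
    [-0.048,-0.325,0.165,0,0,0,0.3],
    [-0.048,-0.325,0.177,0,0,0,0.3],
    [-0.048,-0.325,0.183,0,0,0,0.3],
    [-0.048,-0.325,0.185,0,0,0,0.3],
    [-0.048,-0.325,0.185,0,0,0,0.3],
    [-0.048,-0.325,0.185,0,0,0,0.3],
  ],
)

```text
t: 61.2
tcp_pos: [0.6179, -0.3226, 0.0168]
orientation: [0.001, 0.026, 1.0, -0.0]
contact_force: [0.5, -0.7, -1.3]
gripper_width: 0.0457
gripper_force: 25.0
```

Emit:
step_arm(
  steps=[
    [0,0,0.002,0,0,0,0.3],
    [0,0,0.0025,0,0,0,0.3],
    [0,0,0.0025,0,0,0,0.5],
    [0,0,0.0025,0,0,0,0.7],
    [0,0,0.0025,0,0,0,0.7],
    [0,0,0.0025,0,0,0,0.7],
    [0,0,-0.03,0,0,0,0.7],
    [0,0,-0.08,0,0,0,0.7],
    [0,0,-0.13,0,0,0,0.7],
    [0,0,-0.18,0,0,0,0.8],
    [0.05,0.05,-0.22,0,0,0,0.8],
    [0.08,0.09,-0.25,0,0,0,0.8],
    [0.1,0.14,-0.28,0,0,0,0.8],
    [0.12,0.18,-0.3,0,0,0,0.8],
    [0.12,0.18,-0.3,0,0,0,0.8],
    [0.12,0.18,-0.3,0,0,0,0.8],
    [0.12,0.18,-0.3,0,0,0,0.8],
  ],
)

```text
t: 62.9
tcp_pos: [0.5069, -0.1357, 0.3163]
orientation: [0.001, 0.025, 1.0, 0.0]
contact_force: [-0.5, -1.3, -0.5]
gripper_width: 0.0748
gripper_force: 0.0
```

Run:
```python
from h import *
where();packs_top()
im,c=grab('scene');cv2.imwrite('pics/s2b.png',cv2.resize(im[70:310,40:440],(800,480),interpolation=cv2.INTER_CUBIC))
```

```text
gauge mm [-71.8 -99.9] z 0.3163 F [-0.5 -1.3 -0.5] w 0.0748 t 62.9
teal 46.0 [ 0.4463 -0.3678  0.0456  0.014 ] 178.0
```

View pics/s2b.png

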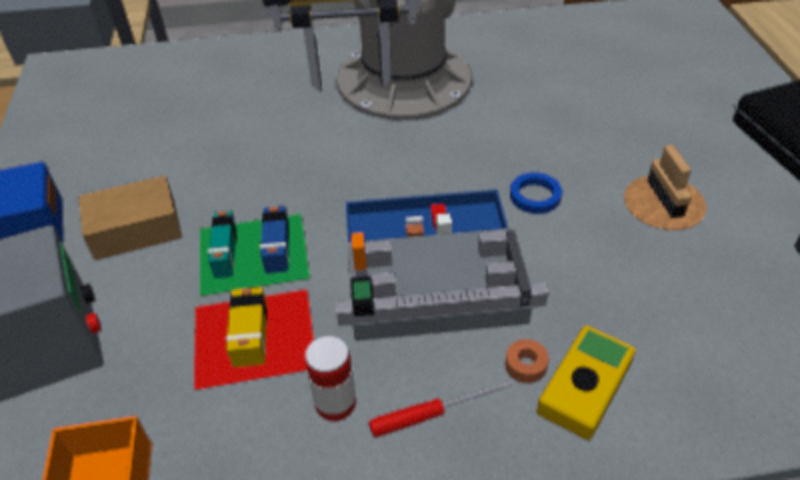

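The teal and blue packs stand on green at (222,243) and (275,240), and yellow stands on red at (247,327). The brush is on its cork mat, the offcuts are in the tray, the jaw is backed off, and the bystanders have not moved.

```bash
python3 -c "
from plant import robot
print(robot.close_job())"
```

```text
the job is handed in; nothing more can be done
None
```

I handed the job in, but it printed no verdict: offcuts swept into the tray, teal, blue and yellow gauged in order at about 7–11 N (est.), teal and blue on green, yellow on red, jaw 2–4 mm from its stop and brush on its mat.

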